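# Gauge hand-made glass stoppers and sort them

## Task

Gauge the three glass stoppers standing in the steel annealing tray and sort them, one at a time: carry a stopper by its head to the sloping gap gauge, hold it square to the plate and slide its shank down the slot from the open upper end, without forcing it, until the gauge stops it. A good shank passes the wide go gap and stops at the narrow no-go gap: stand that stopper upright in the felt-lined wooden tray; one too thick to enter the go gap goes upright into the stainless pan for grinding; one so thin that it runs on into the no-go gap goes into the galvanised cullet box. Put each away before you take the next, and leave everything else where it is.

Things in the scene. Friction and masses are not known exactly. Their poses are not given: they have to be found in the camera images.
- stopper_1: a solid amber glass stopper standing on its foot: round head 36 mm across and 30 mm high on a straight round shank 38 mm long. All have the same head; the shank's thickness, 19 to 31 mm, differs (the gauge tells). Origin on the axis in the plane of the head's underside, 38 mm above the foot; z along the axis towards the head. 85 to 180 g.
- stopper_2: a solid amber glass stopper standing on its foot: round head 36 mm across and 30 mm high on a straight round shank 38 mm long. All have the same head; the shank's thickness, 19 to 31 mm, differs (the gauge tells). Origin on the axis in the plane of the head's underside, 38 mm above the foot; z along the axis towards the head. 85 to 180 g.
- stopper_3: a solid amber glass stopper standing on its foot: round head 36 mm across and 30 mm high on a straight round shank 38 mm long. All have the same head; the shank's thickness, 19 to 31 mm, differs (the gauge tells). Origin on the axis in the plane of the head's underside, 38 mm above the foot; z along the axis towards the head. 85 to 180 g.
- gauge_plate: the gap gauge: a steel plate 95 mm long, 100 mm wide, 12 mm thick, fixed on a heavy stand, sloping 35 degrees (0.61 rad) from level with its lower end towards the robot. Origin on its top face, on the slot's centre line, 85 mm above the table; x runs up the slope, y across the slot, z square out of the plate. The slot goes right through; below it is room for the shank all along.
- gauge_mouth (a point): middle of the slot's open upper end, on the plate's top face: 46 mm wide here (plate x = +45 mm), narrowing over 15 mm to the go gap. Axes as the plate's.
- gauge_go (a point): start of the go gap, on the plate's top face (plate x = +30 mm): 28 mm wide from here down to the no-go gap. A shank too thick stops here with its axis about 6 mm above this point (plate x = +36 mm).
- gauge_nogo (a point): start of the no-go gap, on the plate's top face (plate x = +8 mm): 22 mm wide from here down to its closed end at plate x = -16 mm. A good shank stops with its axis about 6 mm above this point (plate x = +14 mm); one too thin runs on, to about plate x = -6 mm.
- anneal_tray: the dark steel annealing tray that the stoppers start in, 220 mm square, walls 18 mm high, floor 5 mm above the table. Origin at the centre of its underside. Fixed.
- finished_tray: the wooden tray lined with grey felt, for good stoppers: 140 mm square outside, 128 mm inside, walls 26 mm high, floor 6 mm above the table. Origin at the centre of its underside. Fixed.
- grinding_pan: the stainless steel pan with a turned-out rim and one wire handle, for stoppers to be ground down: 140 mm square at the rim, 128 mm inside, walls 30 mm high, floor 3 mm above the table. Origin at the centre of its underside. Fixed.
- cullet_box: the galvanised box with pieces of broken glass (4 mm thick) on its floor along the walls, for scrap: 140 mm square outside, 134 mm inside, walls 50 mm high, floor 3 mm above the table. Origin at the centre of its underside. Fixed.
- wax_puck: bystander: a yellow beeswax puck, 64 mm across, 22 mm high. Origin at the underside.
- tweezers: bystander: steel tweezers lying flat, 150 mm long, 10 mm high. Origin at the underside.
- grit_jar: bystander: a white jar with a steel cap, 60 mm across, 85 mm high. Origin at the underside.
- wood_block: bystander: a dark wooden forming block, 84 mm across, 42 mm high, with a 150 mm wooden handle along its own +x. Origin at the underside.
- diamond_pad: bystander: a hand polishing pad, 90 by 55 mm, 20 mm high. Origin at the underside.
- spray_bottle: bystander: a white plastic bottle with a black cap, 60 mm across, 170 mm high. Origin at the underside.
Things that resemble listed ones, but are neither listed nor needed, are in the scene too. Leave any green, pink or purple look-alike of the stopper_1 alone.

How it is judged:
By the outcome, as a careful person would: the job done as asked, in the order asked, and still so for the second after the job is handed in, with the robot touching nothing.
It also fails if it takes over 72 s, if anything falls off the work surface, if the arm or the gripper's body presses on something with over 40 N, if the wrist force passes 120 N, or if a joint passes its speed limit or range.

## Robot

A 6-joint arm with a two-finger parallel gripper is mounted at the origin on the work surface. World frame = base frame: x ahead of the robot, y to its left, z up, the work surface at z = 0. Lengths are in mm, angles in rad, forces in N, time in s.
With the tool pointing down it reaches from about 350 to 725 mm from the base axis. Payload 4.3 kg.
Tool frame: the origin (TCP) lies midway between the tips of the shut fingers; the grasp point (between the pads) lies 19 mm behind it; z points along the fingers, x is the direction in which the jaws open and shut, and the axes are right-handed (so a half turn about z gives the same grasp; the last joint's range is limited). The gripper opens to 85 mm and grips with 20 to 120 N. Pads are 22 mm wide; open, the fingers measure 114 mm over their backs; the gripper's body (76 mm by 85 mm) begins 54 mm behind the grasp point. The pads swing forward as they close: fully open they stand 13 mm farther back than shut.
Start: joints at [-1.315, 0.377, 0.081, 1.274, 0, 1.46], TCP at [205.688, -536.991, 231.329] pointing down, gripper open.
Joint ranges: [-2.72, 2.72], [-0.84, 1.66], [-1.02, 1.22], [-1.77, 2.12], [-1.37, 1.28], [-3.14, 3.14]. Speed limits (rad/s): [2.57, 2.57, 3.14, 3.14, 3.14, 3.14].

## Interface

Orientations are given as a unit quaternion [x, y, z, w].
In Python, from rig import * gives the robot as it stands.
- The arm moves only by the shell command python3 -m pendant 'ROWS' [FORCE]. ROWS is JSON, a list of rows, each a list of 3 entries, a list of its own where there are three numbers: the closure, from -1 (fully open) to 1 (shut), then the shift along the tool's x, y, z in mm, then the turn, a rotation vector about the tool's x, y, z in rad. In form: [[hand, [dx, dy, dz], [wx, wy, wz]], ...]. A call has 1 to 20 rows; each row is the pose to reach, as a shift and turn from the pose commanded when the call began, along the tool's axes at that moment; what a row does not reach only later rows make up. A row lasts 1/12 s, in which the tool goes at most 41.7 mm and 7.16 degrees, less where a joint would pass 70% of its speed; a pose out of reach is approached as far as the arm can. A call with a gripper value outside its range is refused whole. The fingers move at their own pace and stop on an object; FORCE is the grip in N (left out, the last holds). Time passes only in rows, so rows that repeat a pose let the fingers close. It gives the time, the measured TCP pose, the force and the opening at its end, in the units of the state.
- observe(): the state, without advancing time (a new reading comes with each control period).
- camera(name): name is "side" or "top"; returns the picture (480x640x3 uint8, red, green, blue); there is no depth.
- camera_model(name): a dict with "intrinsics" (3x3 intrinsics, pixels), "dist_coeffs" ([k1, k2, p1, p2, k3] as OpenCV has them; the pictures are not rectified), "R" (3x3) and "t" (3): a world point X has camera coordinates R X + t. Camera axes: x right, y down, z forward; pixel columns grow to the right and rows downward; lengths in mm; the calibration is good to about 2 mm. A picture is of the moment at which its call begins. camera_model takes no time and is no camera call.
- finish_job(): hands the job in, once; it reports no verdict.
The state is a dict: "clock": time; "joint_positions": joint angles; "joint_vel": joint speeds; "tau": joint torques, N m; "position": TCP position; "tool_rot": TCP orientation; "contact_force": force on the tool from outside, world axes, zero at the start; "wrist_torque": the same for the moment, N m; "opening": finger opening in mm.
Only numpy, scipy, OpenCV 4.12 (cv2) and the standard library are available. Lean on these libraries where they do the work, as an engineer would, in place of code of your own. Each camera call takes 0.05 s, during which the arm holds its last target.

## Working session

There is one attempt and no reset: what is moved stays moved. The work goes in short steps, Python scripts to look and compute and a shell command to move; the robot and the scene stay as the last step left them, time stands still between calls to the robot, and variables do not carry over. Pictures are saved under pics/ and viewed, and the job is handed in when it is done.

```bash
ls; mkdir -p pics
python3 - <<'E'
from rig import *
import cv2
for n in ("side","top"):
    im=camera(n); cv2.imwrite(f"pics/{n}0.png",im[:,:,::-1])
    m=camera_model(n); print(n,m)
print(observe())
E
```

```text
pics
side {'intrinsics': array([[434.34561779,   0.        , 318.64267002],
       [  0.        , 434.34561779, 239.56569271],
       [  0.        ,   0.        ,   1.        ]]), 'dist_coeffs': array([-0.01577068,  0.        ,  0.        ,  0.        ,  0.        ]), 'R': array([[-8.89024240e-01, -4.57860023e-01,  3.16495181e-04],
       [-2.66326900e-01,  5.16562927e-01, -8.13776828e-01],
       [ 3.72432387e-01, -7.23551617e-01, -5.81177404e-01]]), 't': array([ 495.99179992,  175.94435147, 1037.21835401])}
top {'intrinsics': array([[479.2855377 ,   0.        , 317.05387072],
       [  0.        , 479.2855377 , 234.62720912],
       [  0.        ,   0.        ,   1.        ]]), 'dist_coeffs': array([-0.00771773,  0.        ,  0.        ,  0.        ,  0.        ]), 'R': array([[ 0.02762417, -0.99961475, -0.00269482],
       [-0.98897162, -0.02693744, -0.14563485],
       [ 0.14550615,  0.00668814, -0.98933474]]), 't': array([  73.02292225,  544.92403237, 1276.81274761])}
{'clock': 0.1, 'joint_positions': array([-1.31531665e+00,  3.78009738e-01,  7.97458615e-02,  1.27436703e+00,
        1.08579354e-05,  1.46053795e+00]), 'joint_vel': array([-0.00111953,  0.00086501,  0.00372812,  0.00148627,  0.00017235,
       -0.00025937]), 'tau': array([ 9.87581152e-04, -4.64692819e+01,  2.70582318e+01,  1.19844565e-02,
       -8.41046221e-05, -4.01534763e-06]), 'position': array([ 205.52557898, -536.39166571,  230.43773476]), 'tool_rot': array([ 8.23904570e-01, -5.66727817e-01, -6.90417759e-04, -6.03964312e-04]), 'contact_force': array([ 0.1876222 , -0.47107826, -0.96610013]), 'wrist_torque': array([-0.00627474, -0.04514984,  0.00241951]), 'opening': 85.46783986287507}
```

View pics/top0.png

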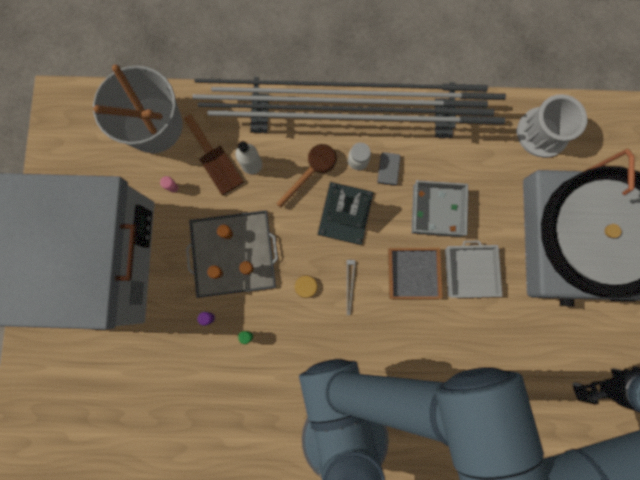

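View pics/side0.png

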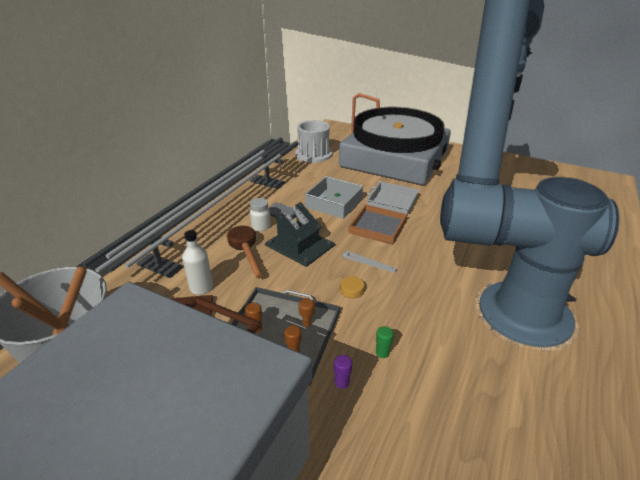

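The top view shows the annealing tray at about (235,253) with 3 amber stoppers at (224,231), (214,271) and (246,268). The gauge is at (348,210), the wood tray at (416,274), the pan at (474,271) and the cullet box at (440,208). I'll enlarge these areas next.

```bash
cat > h.py <<'E'
import numpy as np, cv2
from rig import *
def cam(n):
    m=camera_model(n); return m["intrinsics"],m["dist_coeffs"],m["R"],m["t"]
def px2w(n,uv,z):
    K,d,R,t=cam(n)
    p=cv2.undistortPoints(np.array([[uv]],float),K,d)[0,0]
    r=R.T@np.array([p[0],p[1],1]); c=-R.T@t
    return c+r*(z-c[2])/r[2]
def w2px(n,X):
    K,d,R,t=cam(n)
    return cv2.projectPoints(np.atleast_2d(np.array(X,float)),cv2.Rodrigues(R)[0],t,K,d)[0][:,0]
def crop(src,x0,y0,x1,y1,s,out):
    im=cv2.imread(src)[y0:y1,x0:x1]
    im=cv2.resize(im,None,fx=s,fy=s,interpolation=cv2.INTER_CUBIC)
    st=20
    for x in range((x0//st+1)*st,x1,st):
        cv2.putText(im,str(x),((x-x0)*s,10),0,.35,(255,255,255),1); cv2.line(im,((x-x0)*s,12),((x-x0)*s,18),(255,255,255),1)
    for y in range((y0//st+1)*st,y1,st):
        cv2.putText(im,str(y),(0,(y-y0)*s+4),0,.35,(255,255,255),1); cv2.line(im,(24,(y-y0)*s),(30,(y-y0)*s),(255,255,255),1)
    cv2.imwrite(out,im)
E
python3 - <<'E'
from h import *
crop("pics/top0.png",180,200,310,300,6,"pics/c1.png")
crop("pics/top0.png",310,170,410,250,8,"pics/c2.png")
crop("pics/top0.png",380,170,510,310,4,"pics/c3.png")
crop("pics/side0.png",230,270,350,360,6,"pics/c4.png")
crop("pics/side0.png",255,190,345,270,7,"pics/c5.png")
E
```

```text
(no output)
```

View pics/c1.png

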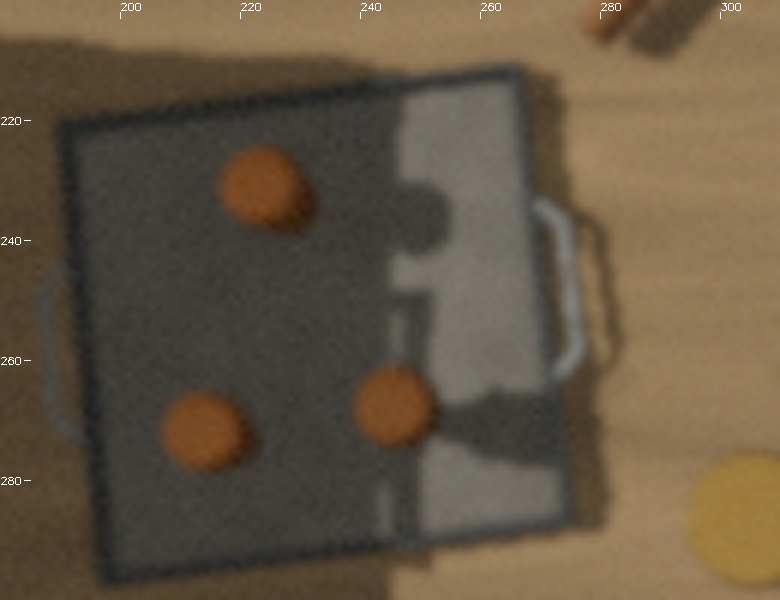

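View pics/c2.png

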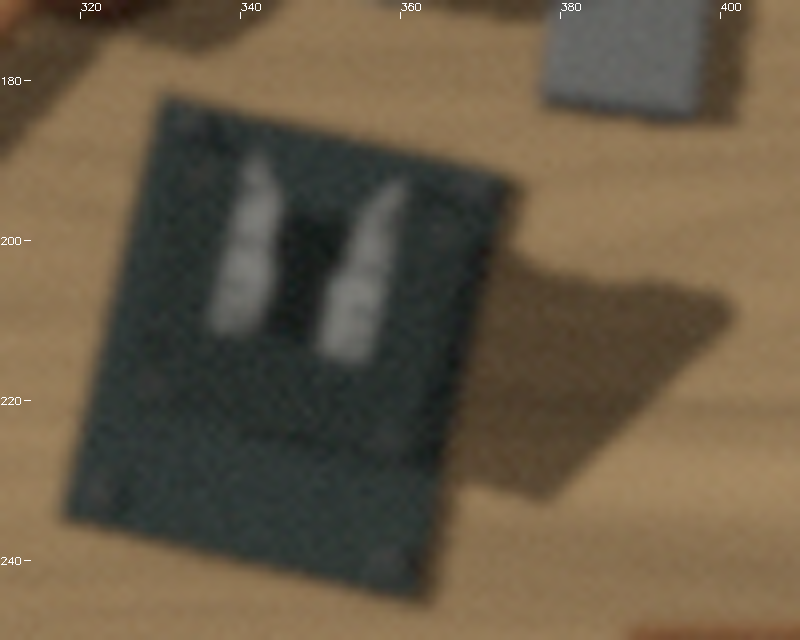

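View pics/c3.png

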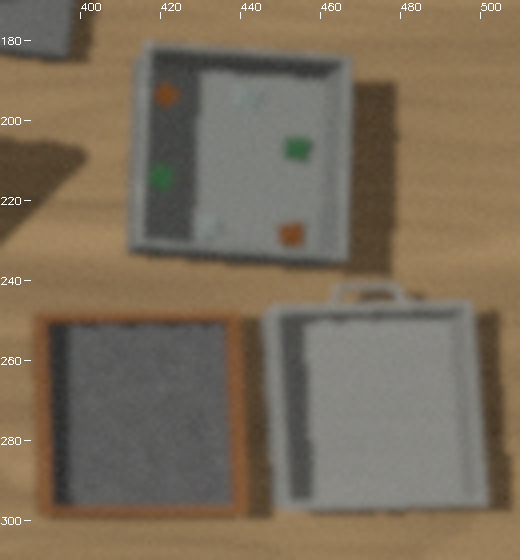

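View pics/c4.png

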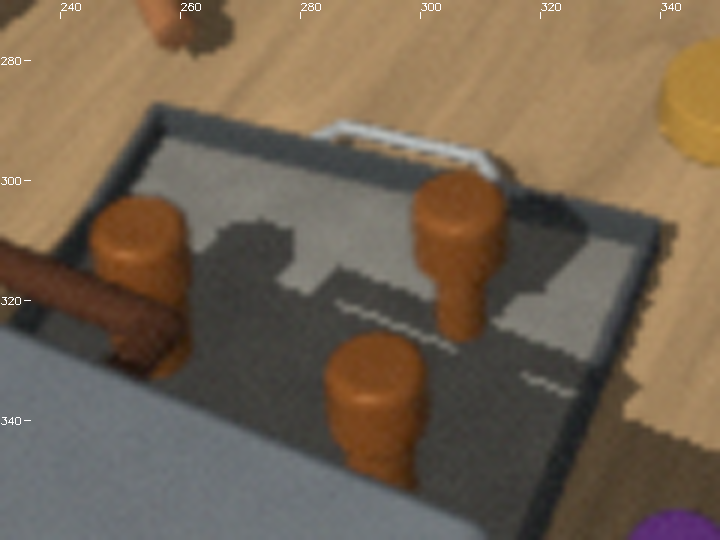

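View pics/c5.png

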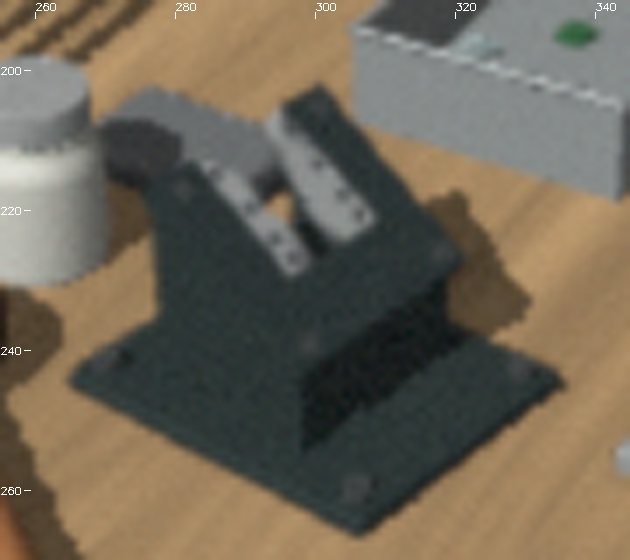

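```bash
cat >> h.py <<'E'
S35,C35=np.sin(np.radians(35)),np.cos(np.radians(35))
def plate(pose,P):
    x,y,a=pose; ex=np.array([np.cos(a)*C35,np.sin(a)*C35,S35]); ey=np.array([-np.sin(a),np.cos(a),0]); ez=np.cross(ex,ey)
    P=np.atleast_2d(np.array(P,float))
    return np.array([x,y,85])+P@np.array([ex,ey,ez])
E
python3 - <<'E'
from h import *
from scipy.optimize import least_squares
print("origin guess",px2w("top",(347,207),85))
side=[((-50,-50,0),(320.7,227.4)),((-50,50,0),(297.9,238.6)),((45,-50,0),(301,202.6)),((45,50,0),(282.1,213.6))]
top=[((45,23,0),(341.5,190)),((45,-23,0),(361,192.5)),((30,14,0),(344.7,195.5)),((30,-14,0),(354.5,200))]
def f(p,full=False):
    r=[]
    for P,u in side: r.append(w2px("side",plate(p,[P]))[0]-u)
    for P,u in top: r.append(w2px("top",plate(p,[P]))[0]-u)
    return np.array(r) if full else np.array(r).ravel()
x0=px2w("top",(347,207),85)
s=least_squares(f,[x0[0],x0[1],-.2],loss='soft_l1'); print(s.x); print(f(s.x,True).round(1))
p=s.x
for n,(a,b,c,d),k in (("top",(310,170,410,250),8),("side",(255,190,345,270),7)):
    im=cv2.imread(f"pics/{n}0.png")[b:d,a:c]; im=cv2.resize(im,None,fx=k,fy=k,interpolation=cv2.INTER_CUBIC)
    for L in ([(-50,-50,0),(-50,50,0),(45,50,0),(45,-50,0),(-50,-50,0)],[(45,23,0),(30,14,0),(8,14,0),(8,11,0),(-16,11,0),(-16,-11,0),(8,-11,0),(8,-14,0),(30,-14,0),(45,-23,0)]):
        q=((w2px(n,plate(p,L))-[a,b]+.5)*k).astype(int)
        cv2.polylines(im,[q],False,(0,0,255),1)
    cv2.imwrite(f"pics/ov_{n}.png",im)
# stoppers top centre at z=5+68=73
for n,uv,z in [("top",(223.2,231.3),73),("top",(213.7,272),73),("top",(245.3,267.8),73),
 ("side",(253,307),73),("side",(292,329),73),("side",(306,302),73)]: print(n,uv,px2w(n,uv,z).round(1))
for uv,z in [((188.5,220.5),18),((266,211.5),18),((276,287.5),18),((197.5,297),18)]: print("tray",px2w("top",uv,z).round(1))
for nm,z,c in [("cullet",50,[(416,181),(465.5,185),(464.5,235),(412,233)]),("wood",26,[(389,249),(439,249.5),(441,298.5),(390,298.5)]),("pan",30,[(446,247),(495,245),(500,296),(449,297)])]:
    w=np.array([px2w("top",u,z) for u in c]); print(nm,w.mean(0).round(1),np.linalg.norm(np.roll(w,-1,0)-w,axis=1).round(0)); d=w[0]-w[3]; print("yaw",np.arctan2(d[1],d[0]))
E
```

```text
origin guess [612.94566779   9.62668214  85.        ]
[ 6.13527479e+02  9.21467409e+00 -2.26830392e-01]
[[ 1.4 -0.2]
 [ 0.5  4.3]
 [ 0.4 -1. ]
 [-5.3  2.3]
 [ 1.2 -0.6]
 [-1.4  1.2]
 [-0.  -0.1]
 [ 0.4 -2. ]]
top (223.2, 231.3) [540.  339.7  73. ]
top (213.7, 272) [430.3 358.7  73. ]
top (245.3, 267.8) [443.8 275.5  73. ]
side (253, 307) [544.1 340.9  73. ]
side (292, 329) [435.9 357.5  73. ]
side (306, 302) [448.5 273.9  73. ]
tray [576.2 450.3  18. ]
tray [607.8 233.6  18. ]
tray [396.  196.9  18. ]
tray [364.  411.3  18. ]
cullet [ 623.5 -246.5   50. ] [137. 140. 143. 147.]
yaw -0.07708131691466681
wood [ 443.8 -182.9   26. ] [138. 134. 139. 136.]
yaw 0.026032258490769265
pan [ 455.  -340.2   30. ] [136. 140. 139. 137.]
yaw 0.048379857556322015
```

View pics/ov_top.png

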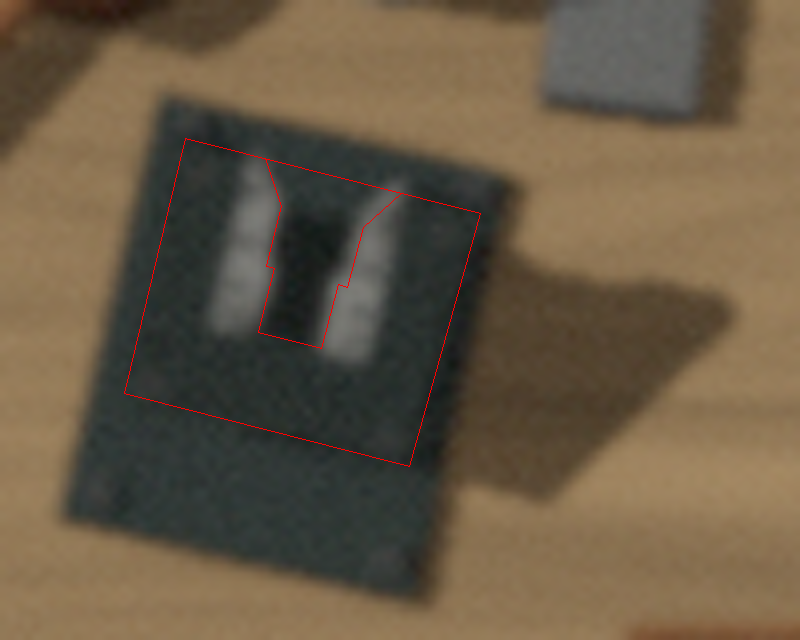

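View pics/ov_side.png

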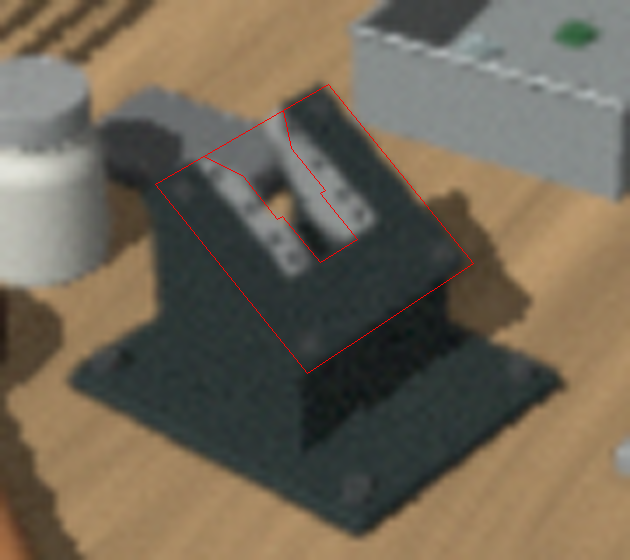

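```bash
cat >> h.py <<'E'
from scipy.spatial.transform import Rotation as Ro
def Rt(a,tilt=0):
    x=np.array([np.cos(a),np.sin(a),0]); z=np.array([0,0,-1.]); y=np.cross(z,x)
    return Ro.from_matrix(np.array([x,y,z]).T)*Ro.from_rotvec([0,tilt,0])
def go(*targets):
    "targets: (xyz, yaw, tilt) -> shift & turn in the tool axes now"
    s=observe(); R0=Ro.from_quat(s["tool_rot"]); p0=s["position"]
    print("t",round(s["clock"],2),"p",p0.round(1),"open",round(s["opening"],1),"F",s["contact_force"].round(1))
    for p,a,ti in targets:
        print("  ",np.round(R0.inv().apply(np.array(p)-p0),1).tolist(), np.round((R0.inv()*Rt(a,ti)).as_rotvec(),3).tolist())
E
python3 - <<'E'
from h import *
w=np.array([px2w("top",u,6) for u in [(318.1,235),(330.6,181.9),(375,192.5),(363.7,245)]])
print(w.round(1),np.linalg.norm(np.roll(w,-1,0)-w,axis=1))
for i,j in((0,1),(3,2)): d=w[j]-w[i]; print(np.arctan2(d[1],d[0]))
for i,j in((3,0),(2,1)): d=w[j]-w[i]; print(np.arctan2(-d[0],d[1]))
go(([400,-250,240],-.8,0),([480,0,230],-.5,0),([446,275,160],-.227,0))
E
```

```text
[[546.7  85.2   6. ]
 [701.4  53.6   6. ]
 [673.8 -73.9   6. ]
 [521.8 -43.7   6. ]] [157.89872899 130.43571831 154.91066301 131.23061242]
-0.20153712041506058
-0.19639132153267458
-0.19087424539928163
-0.2137338352985125
t 0.1 p [ 205.5 -536.4  230.4] open 85.5 F [ 0.2 -0.5 -1. ]
   [-197.9, -284.0, -9.1] [-0.001, 0.002, -0.405]
   [-402.8, -448.2, 1.3] [-0.001, 0.002, -0.705]
   [-671.6, -514.7, 71.8] [-0.001, 0.002, -0.978]
```

```bash
python3 -m pendant '[[-1,[-100,-142,-5],[0,0,-0.2]],[-1,[-198,-284,-9],[0,0,-0.4]],[-1,[-198,-284,-9],[0,0,-0.4]],[-1,[-198,-284,-9],[0,0,-0.4]],[-1,[-198,-284,-9],[0,0,-0.4]],[-1,[-198,-284,-9],[0,0,-0.4]],[-1,[-198,-284,-9],[0,0,-0.4]],[-1,[-403,-448,1],[0,0,-0.7]],[-1,[-403,-448,1],[0,0,-0.7]],[-1,[-403,-448,1],[0,0,-0.7]],[-1,[-403,-448,1],[0,0,-0.7]],[-1,[-403,-448,1],[0,0,-0.7]],[-1,[-403,-448,1],[0,0,-0.7]],[-1,[-403,-448,1],[0,0,-0.7]]]' 40
python3 - <<'E'
from h import *
go(([446,275,150],-.2,0))
E
```

```text
clock: 1.27
position: [471.5, -20.5, 230.7]
tool_rot: [0.968, -0.25, -0.0, 0.0]
contact_force: [0.8, -1.1, 0.2]
opening: 85.1
t 1.27 p [471.5 -20.5 230.7] open 85.1 F [ 0.8 -1.1  0.2]
   [-165.3, -246.3, 80.6] [0.0, 0.0, -0.305]
```

```bash
python3 -m pendant '[[-1,[-165,-246,40],[0,0,-0.3]],[-1,[-165,-246,60],[0,0,-0.3]],[-1,[-165,-246,80],[0,0,-0.3]],[-1,[-165,-246,80],[0,0,-0.3]],[-1,[-165,-246,80],[0,0,-0.3]],[-1,[-165,-246,80],[0,0,-0.3]],[-1,[-165,-246,80],[0,0,-0.3]],[-1,[-165,-246,80],[0,0,-0.3]],[-1,[-165,-246,80],[0,0,-0.3]],[-1,[-165,-246,80],[0,0,-0.3]],[-1,[-165,-246,80],[0,0,-0.3]]]'
python3 - <<'E'
from h import *
go(([446,275,150],-.2,0))
for n in ("top","side"):
    cv2.imwrite(f"pics/{n}1.png",camera(n)[:,:,::-1])
crop("pics/top1.png",180,200,310,300,6,"pics/d1.png")
crop("pics/side1.png",230,230,370,350,5,"pics/d2.png")
print(w2px("top",[observe()["position"]]),w2px("side",[observe()["position"]]))
E
```

```text
clock: 2.18
position: [446.2, 271.6, 150.9]
tool_rot: [0.995, -0.103, -0.0, 0.0]
contact_force: [0.1, 0.1, 0.5]
opening: 85.6
t 2.18 p [446.2 271.6 150.9] open 85.6 F [0.1 0.1 0.5]
   [-0.9, -3.3, 0.9] [0.001, 0.0, -0.006]
[[242.31221293 264.26017181]] [[306.70644019 274.49726412]]
```

View pics/d1.png

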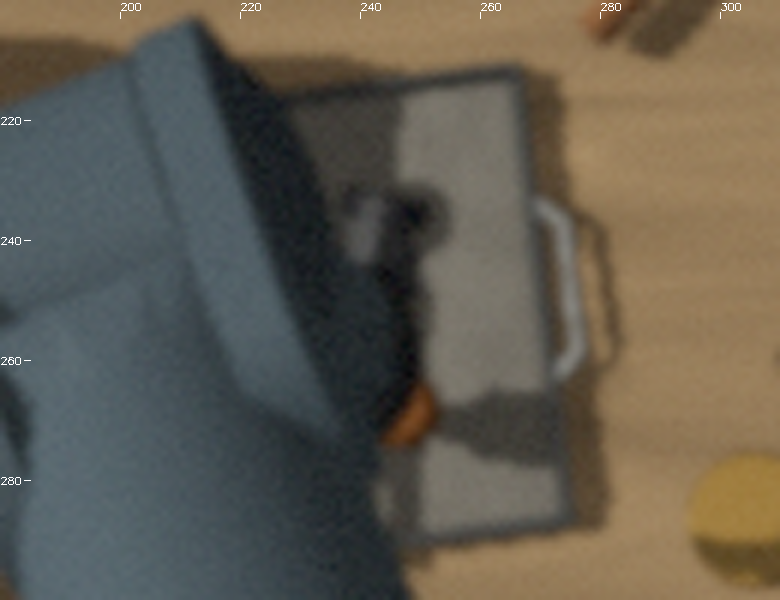

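View pics/d2.png

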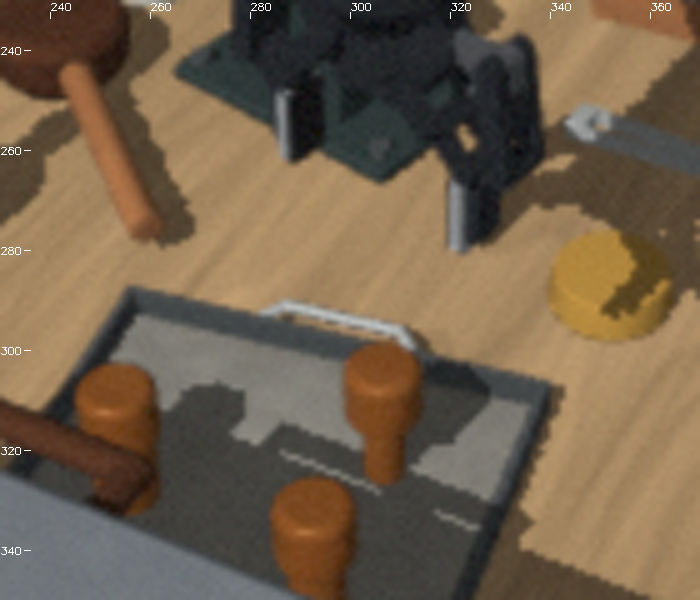

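```bash
python3 - <<'E'
from h import *
p=observe()["position"]; R=Ro.from_quat(observe()["tool_rot"]).as_matrix()
for s in (-1,1):
  for e in (-11,11):
    print(s,e,[w2px("side",[p+R@np.array([s*x,e,-13])])[0].round(1).tolist() for x in(42.5,57)])
E
python3 - <<'E'
import sys; sys.path.insert(0,'.')
from h import *
crop("pics/side1.png",275,235,345,285,10,"pics/d3.png")
E
```

```text
-1 -11 [[319.0, 280.8], [324.6, 283.8]]
-1 11 [[325.7, 275.4], [331.3, 278.3]]
1 -11 [[288.1, 264.3], [283.1, 261.6]]
1 11 [[295.0, 259.3], [290.0, 256.7]]
```

View pics/d3.png

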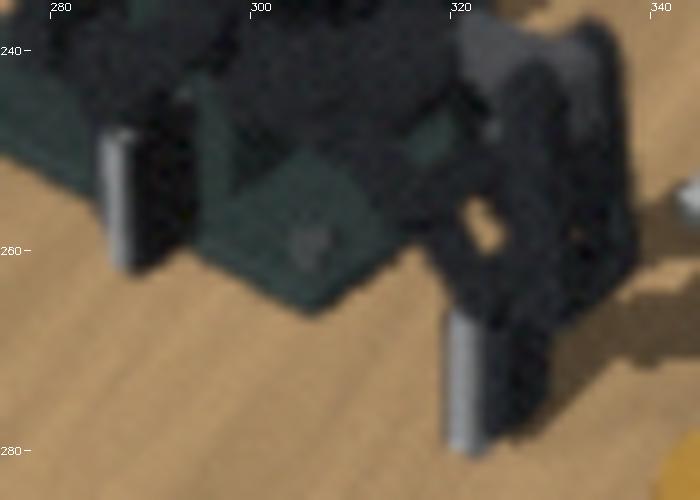

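Run:
```python
from h import *
go(([447,275,60],-.2,0),([447,275,40],-.2,0))
```

```text
t 2.28 p [446.7 271.3 151.4] open 85.3 F [ 0.1 -0.7 -0.8]
   [-0.5, -3.7, 91.4] [0.0, -0.001, -0.007]
   [-0.5, -3.7, 111.4] [0.0, -0.001, -0.007]
```

```bash
python3 -m pendant '[[-1,[-0.5,-3.5,30],[0,0,0]],[-1,[-0.5,-3.5,65],[0,0,0]],[-1,[-0.5,-3.5,95],[0,0,0]],[-1,[-0.5,-3.5,111],[0,0,0]],[-1,[-0.5,-3.5,111],[0,0,0]],[0,[-0.5,-3.5,111],[0,0,0]],[1,[-0.5,-3.5,111],[0,0,0]],[1,[-0.5,-3.5,111],[0,0,0]],[1,[-0.5,-3.5,111],[0,0,0]],[1,[-0.5,-3.5,111],[0,0,0]],[1,[-0.5,-3.5,111],[0,0,0]]]' 40
python3 - <<'E'
from h import *
go(([447,275,180],-.2,0))
for n in ("side",):
    cv2.imwrite(f"pics/{n}2.png",camera(n)[:,:,::-1])
crop("pics/side2.png",240,240,350,340,6,"pics/e1.png")
E
```

```text
clock: 3.2
position: [447.6, 276.7, 41.7]
tool_rot: [0.995, -0.102, 0.001, -0.001]
contact_force: [-2.0, -0.0, 5.3]
opening: 35.2
t 3.2 p [447.6 276.7  41.7] open 35.2 F [-2.  -0.   5.3]
   [0.1, 1.5, -138.3] [-0.002, -0.002, -0.005]
```

View pics/e1.png

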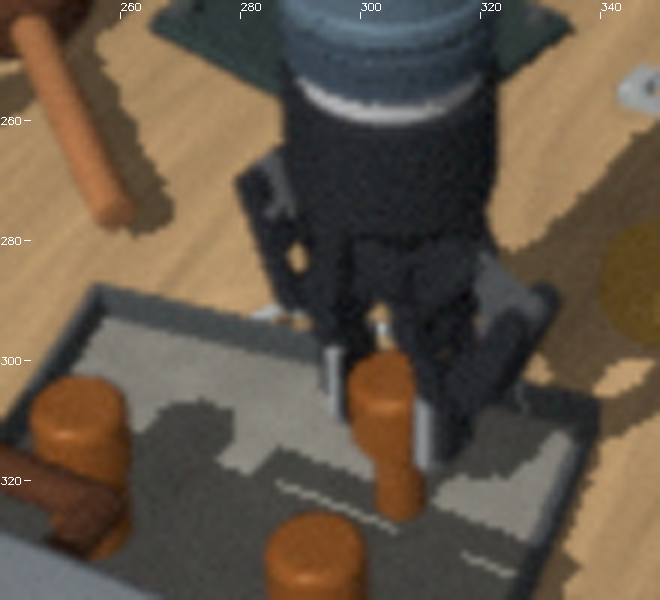

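```bash
python3 -m pendant '[[1,[0,1,-10],[0,0,0]],[1,[0,1,-30],[0,0,0]],[1,[0,1,-60],[0,0,0]],[1,[0,1,-95],[0,0,0]],[1,[0,1,-130],[0,0,0]],[1,[0,1,-160],[0,0,0]],[1,[0,1,-160],[0,0,0]]]' 40
python3 - <<'E'
from h import *
from scipy.optimize import least_squares
side=[((-50,-50,0),(321,227.1)),((45,-50,0),(301.4,201.9))]
top=[((45,23,0),(341.5,190)),((45,-23,0),(361,192.5)),((30,14,0),(344.7,195.5)),((30,-14,0),(354.5,200)),((8,14,0),(343.3,203.2))]
for n,F in(("side",side),("top",top)):
  for yaw in (None,-.2):
    g=lambda p:np.concatenate([w2px(n,plate((p[0],p[1],p[2] if yaw is None else yaw),[P]))[0]-u for P,u in F])
    s=least_squares(g,[613,9,-.2]); print(n,s.x.round(3),g(s.x).round(1))
print("jar",px2w("top",(360,150),85),"bottle",px2w("top",(243,147),170))
for o in ((617,8),):
  pl=(o[0],o[1],-.2)
  P=plate(pl,[(75,0,60),(75,0,7)]); print(P)
  go(([500,150,220],-.2,.3),(P[0],-.2,.611))
E
```

```text
clock: 3.83
position: [449.8, 276.7, 207.7]
tool_rot: [0.995, -0.102, 0.005, -0.003]
contact_force: [1.3, 0.2, -0.1]
opening: 35.1
side [ 6.16536e+02  9.85600e+00 -2.64000e-01] [ 0.2  0.4 -0.2 -0.4]
side [ 6.13376e+02  1.07760e+01 -2.00000e-01] [ 0.8  0.  -0.8 -0.1]
top [ 6.12314e+02  7.94800e+00 -1.86000e-01] [ 1.   0.  -1.4  1.1  0.   0.4  0.6 -1.9 -0.2  0.3]
top [ 6.12347e+02  8.31900e+00 -2.00000e-01] [ 1.1 -0.1 -1.4  1.3  0.   0.4  0.6 -1.8 -0.3  0.2]
jar [772.15494277 -22.84686332  85.        ] bottle [743.69836186 281.60408455 170.        ]
[[643.48317985   2.63159367 177.16735538]
 [673.27676389  -3.40786481 133.75229704]]
t 3.83 p [449.8 276.7 207.7] open 35.1 F [ 1.3  0.2 -0.1]
   [75.1, 113.7, -12.3] [-0.006, 0.29, -0.006]
   [245.1, 229.1, 31.4] [-0.005, 0.601, -0.007]
```

```bash
python3 -m pendant '[[1,[20,20,0],[0,0.06,0]],[1,[48,45,4],[0,0.15,0]],[1,[80,75,8],[0,0.25,0]],[1,[110,105,12],[0,0.33,0]],[1,[140,135,16],[0,0.4,0]],[1,[170,165,20],[0,0.48,0]],[1,[200,195,24],[0,0.54,0]],[1,[225,215,28],[0,0.6,0]],[1,[240,227,31],[0,0.601,0]],[1,[242,228,31],[0,0.601,0]],[1,[242,228,31],[0,0.601,0]],[1,[242,228,31],[0,0.601,0]]]' 40
python3 - <<'E'
from h import *
pl=(613.5,9,-.2)
P=plate(pl,[(75,0,60),(75,0,7)])
go((P[0],-.2,.611),(P[1],-.2,.611))
for n in ("side","top"):
    cv2.imwrite(f"pics/{n}3.png",camera(n)[:,:,::-1])
crop("pics/side3.png",240,150,350,250,6,"pics/f1.png")
crop("pics/top3.png",310,170,410,250,6,"pics/f2.png")
E
```

```text
clock: 4.83
position: [636.2, 3.0, 168.8]
tool_rot: [0.95, -0.098, 0.294, 0.03]
contact_force: [0.2, 0.3, -1.1]
opening: 35.1
t 4.83 p [636.2   3.  168.8] open 35.1 F [ 0.2  0.3 -1.1]
   [7.6, -1.4, -4.9] [0.003, 0.011, -0.004]
   [8.2, -1.5, 48.1] [0.003, 0.011, -0.004]
```

View pics/f1.png

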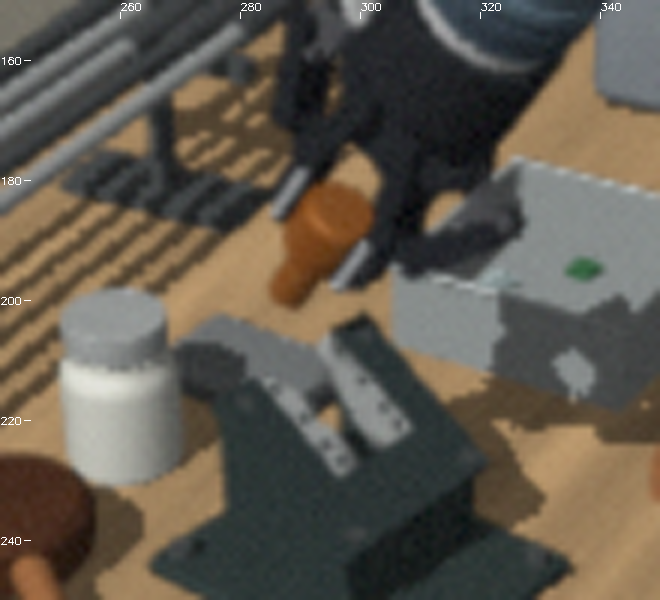

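View pics/f2.png

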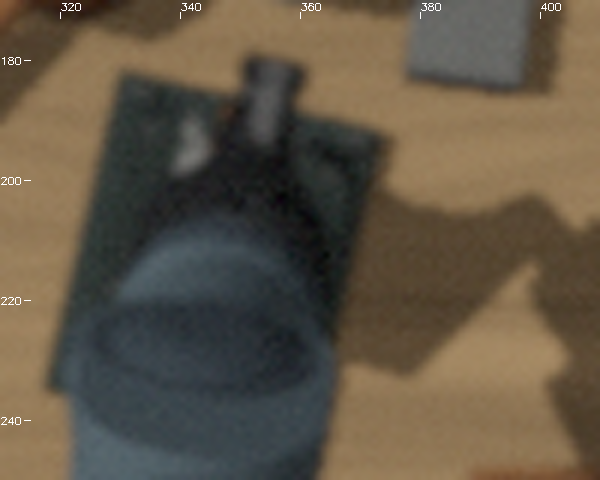

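```bash
cat >> h.py <<'E'
def ov(n,src,box,k,out,pl=None,uz=-1.3,dy=0,d=20,dx=0):
    a,b,c,e=box; s=observe(); R=Ro.from_quat(s["tool_rot"]).as_matrix(); p=s["position"]
    im=cv2.imread(src)[b:e,a:c]; im=cv2.resize(im,None,fx=k,fy=k,interpolation=cv2.INTER_CUBIC)
    th=np.linspace(0,2*np.pi,40)
    for z,r in((uz-30,18),(uz,18),(uz,d/2),(uz+38,d/2)):
        C=np.c_[r*np.cos(th)+dx,r*np.sin(th)+dy,0*th+z]
        q=((w2px(n,p+C@R.T)-[a,b]+.5)*k).astype(int); cv2.polylines(im,[q],False,(0,255,0),1)
    if pl is not None:
      for L in ([(-50,-50,0),(-50,50,0),(45,50,0),(45,-50,0),(-50,-50,0)],[(45,23,0),(30,14,0),(8,14,0),(8,11,0),(-16,11,0),(-16,-11,0),(8,-11,0),(8,-14,0),(30,-14,0),(45,-23,0)]):
        q=((w2px(n,plate(pl,L))-[a,b]+.5)*k).astype(int); cv2.polylines(im,[q],False,(0,0,255),1)
    cv2.imwrite(out,im)
E
python3 - <<'E'
from h import *
ov("side","pics/side3.png",(255,160,355,260),7,"pics/g1.png",(613.5,9,-.2))
E
```

```text
(no output)
```

View pics/g1.png

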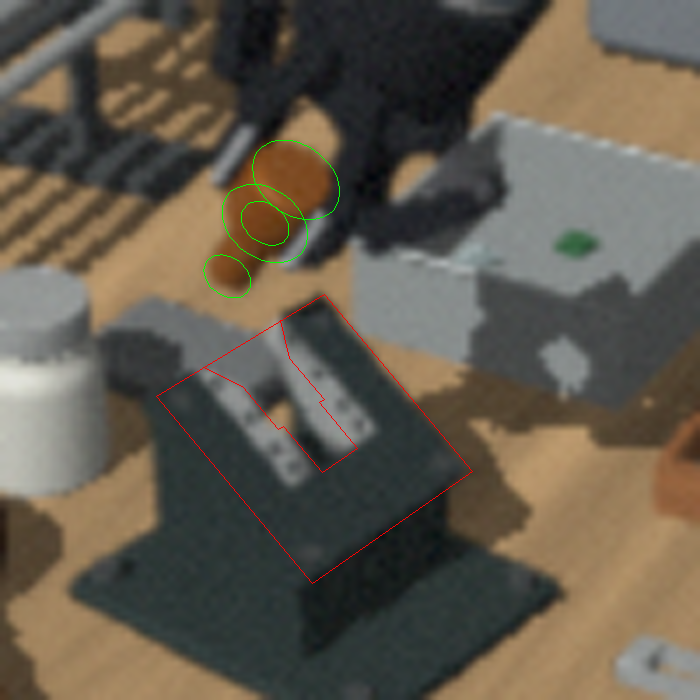

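```bash
python3 -m pendant '[[1,[5,-1,10],[0.003,0.011,-0.004]],[1,[8,-1.5,25],[0.003,0.011,-0.004]],[1,[8,-1.5,40],[0.003,0.011,-0.004]],[1,[8,-1.5,48],[0.003,0.011,-0.004]],[1,[8,-1.5,48],[0.003,0.011,-0.004]],[1,[8,-1.5,48],[0.003,0.011,-0.004]]]' 40
python3 - <<'E'
from h import *
pl=(613.5,9,-.2)
P=plate(pl,[(75,0,7),(40,0,7)])
go((P[0],-.2,.611),(P[1],-.2,.611))
cv2.imwrite("pics/side4.png",camera("side")[:,:,::-1])
ov("side","pics/side4.png",(255,160,355,260),7,"pics/g2.png",pl)
E
```

```text
clock: 5.43
position: [669.4, -2.1, 133.4]
tool_rot: [0.949, -0.095, 0.299, 0.03]
contact_force: [0.6, -0.3, -1.7]
opening: 35.1
t 5.43 p [669.4  -2.1 133.4] open 35.1 F [ 0.6 -0.3 -1.7]
   [0.6, 0.2, -0.1] [-0.001, 0.001, 0.001]
   [-34.4, 0.2, -0.1] [-0.001, 0.001, 0.001]
```

View pics/g2.png

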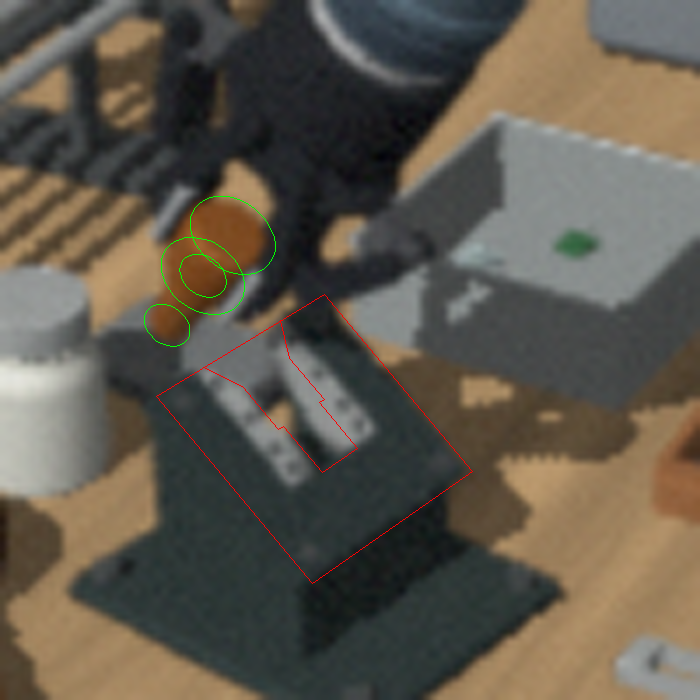

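```bash
python3 -m pendant '[[1,[-4,0,0],[0,0,0]],[1,[-9,0,0],[0,0,0]],[1,[-14,0,0],[0,0,0]],[1,[-19,0,0],[0,0,0]],[1,[-24,0,0],[0,0,0]],[1,[-27,0,0],[0,0,0]],[1,[-27,0,0],[0,0,0]]]' 40
python3 - <<'E'
from h import *
pl=(613.5,9,-.2)
P=plate(pl,[(48,0,7)])
go((P[0],-.2,.611))
cv2.imwrite("pics/side5.png",camera("side")[:,:,::-1])
ov("side","pics/side5.png",(255,160,355,260),7,"pics/g3.png",pl,uz=-3)
E
```

```text
clock: 6.07
position: [646.9, 1.7, 117.2]
tool_rot: [0.949, -0.095, 0.299, 0.03]
contact_force: [-0.6, -0.7, -0.8]
opening: 34.9
t 6.07 p [646.9   1.7 117.2] open 34.9 F [-0.6 -0.7 -0.8]
   [1.5, -0.5, -0.3] [0.0, 0.001, 0.0]
```

View pics/g3.png

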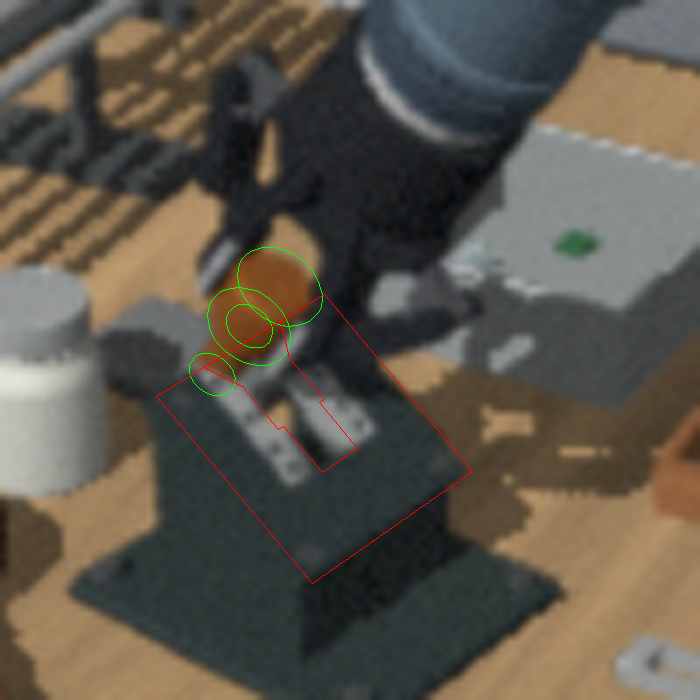

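```bash
python3 -m pendant '[[1,[-3,0,0],[0,0,0]],[1,[-6,0,0],[0,0,0]],[1,[-9,0,0],[0,0,0]],[1,[-12,0,0],[0,0,0]],[1,[-15,0,0],[0,0,0]],[1,[-18,0,0],[0,0,0]],[1,[-18,0,0],[0,0,0]]]' 40
python3 - <<'E'
from h import *
P=plate((613.5,9,-.2),[(28,0,7)])
go((P[0],-.2,.611))
E
```

```text
clock: 6.7
position: [632.9, 4.6, 107.1]
tool_rot: [0.949, -0.095, 0.299, 0.03]
contact_force: [-0.6, -0.6, -1.5]
opening: 34.9
t 6.7 p [632.9   4.6 107.1] open 34.9 F [-0.6 -0.6 -1.5]
   [-0.9, -0.4, -0.3] [0.0, 0.001, 0.0]
```

```bash
python3 -m pendant '[[1,[-3,0,0],[0,0,0]],[1,[-6,0,0],[0,0,0]],[1,[-9,0,0],[0,0,0]],[1,[-11,0,0],[0,0,0]],[1,[-13,0,0],[0,0,0]],[1,[-15,0,0],[0,0,0]],[1,[-17,0,0],[0,0,0]],[1,[-17,0,0],[0,0,0]]]' 40
python3 - <<'E'
from h import *
P=plate((613.5,9,-.2),[(12,0,7)])
go((P[0],-.2,.611))
E
```

```text
clock: 7.37
position: [620.3, 7.4, 98.2]
tool_rot: [0.949, -0.095, 0.3, 0.03]
contact_force: [-0.4, 0.2, 0.1]
opening: 35.0
t 7.37 p [620.3   7.4  98.2] open 35.0 F [-0.4  0.2  0.1]
   [-1.3, -0.2, -0.2] [-0.001, -0.001, -0.0]
```

```bash
python3 -m pendant '[[1,[-2,0,0],[0,0,0]],[1,[-4,0,0],[0,0,0]],[1,[-6,0,0],[0,0,0]],[1,[-6,0,0],[0,0,0]]]' 40
python3 - <<'E'
from h import *
P=plate((613.5,9,-.2),[(7,0,7)])
go((P[0],-.2,.611))
cv2.imwrite("pics/side6.png",camera("side")[:,:,::-1])
ov("side","pics/side6.png",(255,160,355,260),7,"pics/g4.png",None,uz=-3)
E
```

```text
clock: 7.7
position: [617.1, 9.0, 96.2]
tool_rot: [0.948, -0.095, 0.301, 0.029]
contact_force: [4.1, 3.3, 1.5]
opening: 35.2
t 7.7 p [617.1   9.   96.2] open 35.2 F [4.1 3.3 1.5]
   [-2.3, 0.7, 0.1] [-0.003, -0.004, 0.0]
```

View pics/g4.png

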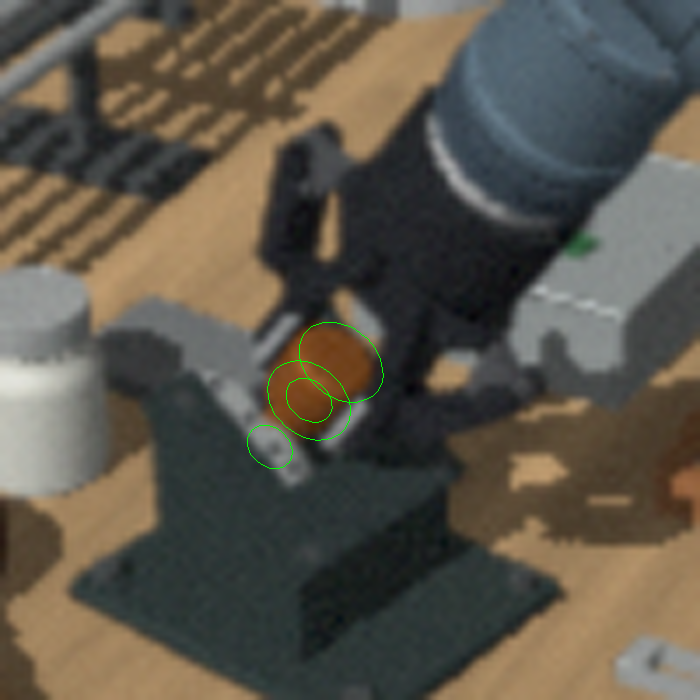

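```bash
python3 -m pendant '[[1,[1,-0.5,0],[0,0,0]],[1,[1,-1.5,0],[0,0,0]],[1,[1,-1.5,0],[0,0,0]],[1,[-1,-1.5,0],[0,0,0]],[1,[-3,-1.5,0],[0,0,0]],[1,[-3,-1.5,0],[0,0,0]]]' 40
python3 - <<'E'
from h import *
P=plate((613.5,9,-.2),[(7,0,7)])
go((P[0],-.2,.611))
E
```

```text
clock: 8.25
position: [612.4, 10.4, 92.2]
tool_rot: [0.949, -0.095, 0.299, 0.03]
contact_force: [1.0, 3.5, -0.1]
opening: 34.9
t 8.25 p [612.4  10.4  92.2] open 34.9 F [ 1.   3.5 -0.1]
   [4.0, 1.1, -0.3] [-0.0, 0.001, 0.0]
```

```bash
python3 -m pendant '[[1,[-1,-1,0],[0,0,0]],[1,[-3,-1,0],[0,0,0]],[1,[-5,-1,0],[0,0,0]],[1,[-7,-1,0],[0,0,0]],[1,[-9,-1,0],[0,0,0]],[1,[-10,-1,0],[0,0,0]],[1,[-10,-1,0],[0,0,0]]]' 40
python3 - <<'E'
from h import *
P=plate((613.5,9,-.2),[(-6,0,7)])
go((P[0],-.2,.611))
cv2.imwrite("pics/side7.png",camera("side")[:,:,::-1])
ov("side","pics/side7.png",(255,160,355,260),7,"pics/g5.png",None,uz=-3)
E
```

```text
clock: 8.83
position: [605.4, 12.4, 87.2]
tool_rot: [0.949, -0.095, 0.3, 0.03]
contact_force: [0.6, 0.4, -0.8]
opening: 34.7
t 8.83 p [605.4  12.4  87.2] open 34.7 F [ 0.6  0.4 -0.8]
   [-0.2, 1.8, -0.2] [0.001, -0.001, -0.0]
```

View pics/g5.png

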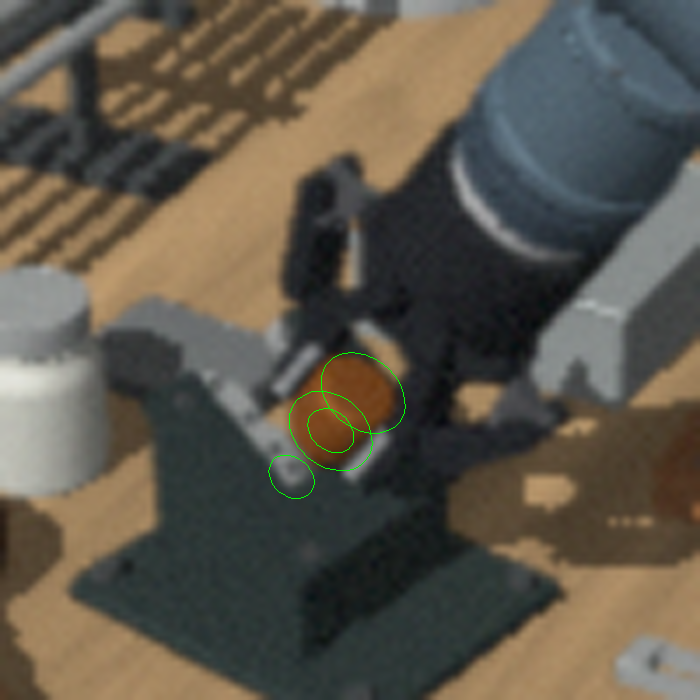

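```bash
python3 -m pendant '[[1,[-1,0,0],[0,0,0]],[1,[-2,0,0],[0,0,0]],[1,[-3,0,0],[0,0,0]],[1,[-3,0,0],[0,0,0]]]' 40
python3 - <<'E'
from h import *
P=plate((613.5,9,-.2),[(-6,0,7)])
go((P[0],-.2,.611))
E
```

```text
clock: 9.22
position: [605.2, 12.7, 87.3]
tool_rot: [0.948, -0.096, 0.302, 0.03]
contact_force: [5.1, -1.9, -0.3]
opening: 35.0
t 9.22 p [605.2  12.7  87.3] open 35.0 F [ 5.1 -1.9 -0.3]
   [-0.0, 2.0, -0.0] [0.0, -0.005, -0.001]
```

```bash
python3 -m pendant '[[1,[2,0,0],[0,0,0]],[1,[3,0,-5],[0,0,0]],[1,[3,0,-20],[0,0,0]],[1,[3,0,-40],[0,0,0]],[1,[3,0,-65],[0,0,0]],[1,[3,0,-85],[0,0,0]],[1,[3,0,-85],[0,0,0]]]' 40
python3 - <<'E'
from h import *
go(([625,-246,170],-.2,0),([625,-246,41],-.2,0))
E
```

```text
clock: 9.8
position: [556.7, 23.2, 159.2]
tool_rot: [0.949, -0.095, 0.301, 0.03]
contact_force: [0.6, 0.1, -0.6]
opening: 35.3
t 9.8 p [556.7  23.2 159.2] open 35.3 F [ 0.6  0.1 -0.6]
   [104.6, 250.4, 60.2] [-0.001, -0.614, 0.001]
   [30.3, 250.5, 165.7] [-0.001, -0.614, 0.001]
```

```bash
python3 -m pendant '[[1,[5,25,-10],[0,-0.05,0]],[1,[15,55,-15],[0,-0.13,0]],[1,[25,90,-10],[0,-0.22,0]],[1,[40,125,0],[0,-0.31,0]],[1,[60,160,15],[0,-0.4,0]],[1,[80,195,35],[0,-0.5,0]],[1,[95,225,50],[0,-0.58,0]],[1,[103,243,57],[0,-0.614,0]],[1,[105,250,60],[0,-0.614,0]],[1,[105,250,60],[0,-0.614,0]],[1,[105,250,60],[0,-0.614,0]]]' 40
python3 - <<'E'
from h import *
go(([625,-246,120],-.2,0),([625,-246,41],-.2,0))
cv2.imwrite("pics/side8.png",camera("side")[:,:,::-1])
cv2.imwrite("pics/top8.png",camera("top")[:,:,::-1])
crop("pics/side8.png",290,130,410,230,6,"pics/h1.png")
E
```

```text
clock: 10.72
position: [625.4, -246.0, 166.1]
tool_rot: [0.995, -0.1, -0.002, -0.001]
contact_force: [-0.0, 1.2, -1.2]
opening: 35.2
t 10.72 p [ 625.4 -246.   166.1] open 35.2 F [-0.   1.2 -1.2]
   [-0.2, 0.2, 46.1] [-0.002, 0.004, -0.001]
   [0.1, 0.3, 125.1] [-0.002, 0.004, -0.001]
```

View pics/h1.png

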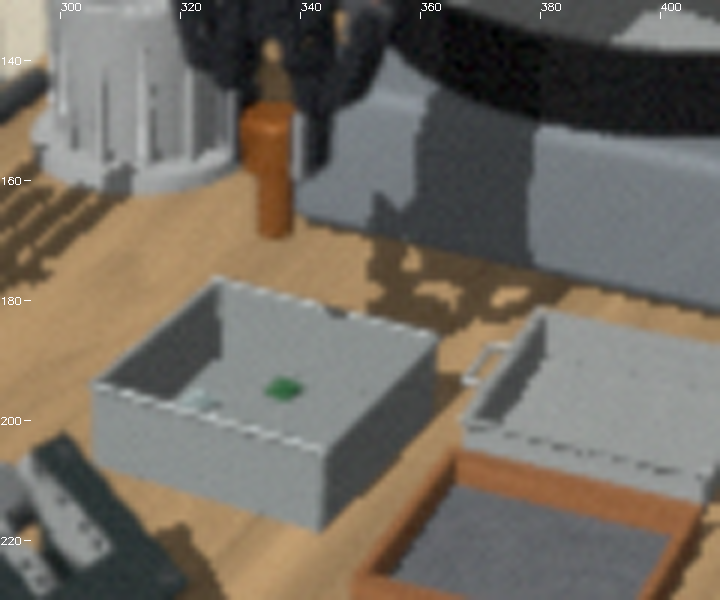

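View pics/top8.png

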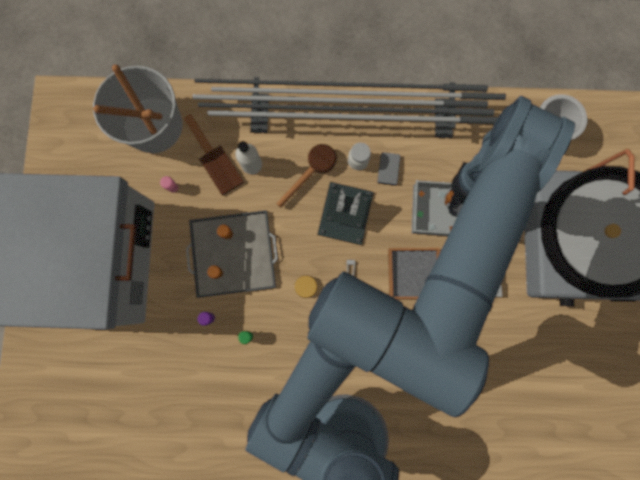

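```bash
python3 - <<'E'
from h import *
w=np.array([px2w("side",(290+a/6,130+b/6),50) for a,b in [(215,278),(437,337),(320,452),(93,383)]]); print(w.mean(0),np.linalg.norm(np.roll(w,-1,0)-w,axis=1))
for nm,z,c in (("wood",26,[(460,455),(703,510)]),("pan",30,[(540,310),(465,425)])): print(nm,[px2w("side",(290+a/6,130+b/6),z).round(1) for a,b in c])
E
python3 -m pendant '[[1,[0,0,15],[0,0,0]],[1,[0,0,45],[0,0,0]],[1,[0,0,80],[0,0,0]],[1,[0,0,105],[0,0,0]],[1,[0,0,115],[0,0,0]],[1,[0,0,120],[0,0,0]],[1,[0,0,122],[0,0,0]],[1,[0,0,122],[0,0,0]]]' 40
python3 - <<'E'
from h import *
go(([625,-246,40],-.2,0))
E
```

```text
[ 629.80936809 -252.14006944   50.        ] [141.28038041 142.39018723 139.03756314 139.75545397]
wood [array([ 511.2, -245.1,   26. ]), array([ 378.9, -251.7,   26. ])]
pan [array([ 529.1, -411.7,   30. ]), array([ 518.4, -269.2,   30. ])]
clock: 11.48
position: [626.7, -246.3, 48.0]
tool_rot: [0.995, -0.1, 0.0, 0.0]
contact_force: [-0.2, -0.0, -0.4]
opening: 34.9
t 11.48 p [ 626.7 -246.3   48. ] open 34.9 F [-0.2 -0.  -0.4]
   [-1.8, 0.0, 8.0] [0.001, -0.001, 0.001]
```

```bash
python3 -m pendant '[[1,[0,0,3],[0,0,0]],[1,[0,0,6],[0,0,0]],[1,[0,0,6],[0,0,0]],[1,[0,0,6],[0,0,0]]]' 40
python3 - <<'E'
from h import *
go(([625,-246,40],-.2,0))
E
```

```text
clock: 11.82
position: [626.1, -246.6, 40.5]
tool_rot: [0.995, -0.1, -0.001, -0.0]
contact_force: [-0.0, 0.2, -1.4]
opening: 34.7
t 11.82 p [ 626.1 -246.6   40.5] open 34.7 F [-0.   0.2 -1.4]
   [-1.2, -0.4, 0.5] [0.0, 0.001, -0.0]
```

```bash
python3 -m pendant '[[1,[0,0,1],[0,0,0]],[1,[0,0,2],[0,0,0]],[1,[0,0,2],[0,0,0]]]' 40
python3 - <<'E'
from h import *
go(([625,-246,40],-.2,0))
E
```

```text
clock: 12.07
position: [626.2, -246.8, 39.7]
tool_rot: [0.995, -0.1, -0.0, 0.0]
contact_force: [-2.5, 1.1, 6.5]
opening: 35.1
t 12.07 p [ 626.2 -246.8   39.7] open 35.1 F [-2.5  1.1  6.5]
   [-1.3, -0.5, -0.3] [0.0, 0.001, -0.0]
```

Contact came at 39.7, as predicted. Next I'll release, rise and move to the next stopper, at about (433,358).

```bash
python3 -m pendant '[[0.1,[0,0,0],[0,0,0]],[-0.2,[0,0,0],[0,0,0]],[-0.2,[0,0,0],[0,0,0]],[-0.2,[0,0,0],[0,0,0]],[-0.2,[0,0,-15],[0,0,0]],[-0.2,[0,0,-50],[0,0,0]],[-0.2,[0,0,-90],[0,0,0]],[-1,[0,0,-130],[0,0,0]],[-1,[0,0,-170],[0,0,0]],[-1,[0,0,-190],[0,0,0]],[-1,[0,0,-190],[0,0,0]]]' 40
python3 - <<'E'
from h import *
cv2.imwrite("pics/side9.png",camera("side")[:,:,::-1])
crop("pics/side9.png",290,130,410,230,6,"pics/h2.png")
go(([520,0,230],-.2,0),([434,358,150],-.2,0))
E
```

```text
clock: 12.98
position: [629.0, -247.9, 235.1]
tool_rot: [0.995, -0.1, 0.004, 0.002]
contact_force: [0.8, -0.9, 1.4]
opening: 85.3
t 13.03 p [ 628.1 -247.5  231.6] open 85.3 F [-0.1 -0.5 -0.9]
   [-155.1, -221.1, 0.5] [0.002, -0.005, 0.0]
   [-310.9, -555.0, 79.2] [0.002, -0.005, 0.0]
```

View pics/h2.png

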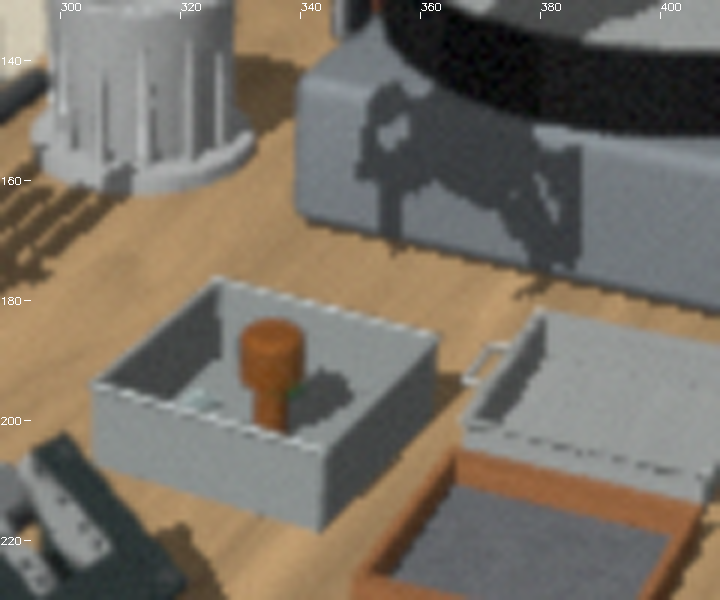

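```bash
python3 -m pendant '[[-1,[-25,-36,0],[0,0,0]],[-1,[-155,-221,0],[0,0,0]],[-1,[-155,-221,0],[0,0,0]],[-1,[-155,-221,0],[0,0,0]],[-1,[-155,-221,0],[0,0,0]],[-1,[-155,-221,0],[0,0,0]],[-1,[-310,-555,40],[0,0,0]],[-1,[-310,-555,79],[0,0,0]],[-1,[-310,-555,79],[0,0,0]],[-1,[-310,-555,79],[0,0,0]],[-1,[-310,-555,79],[0,0,0]],[-1,[-310,-555,79],[0,0,0]],[-1,[-310,-555,79],[0,0,0]],[-1,[-310,-555,79],[0,0,0]],[-1,[-310,-555,79],[0,0,0]],[-1,[-310,-555,79],[0,0,0]],[-1,[-310,-555,79],[0,0,0]],[-1,[-310,-555,79],[0,0,0]]]' 40
python3 - <<'E'
from h import *
go(([435,358.5,41.5],-.2,0))
E
```

```text
clock: 14.53
position: [430.7, 359.0, 147.5]
tool_rot: [0.995, -0.099, -0.002, 0.001]
contact_force: [1.0, -1.1, 0.3]
opening: 85.3
t 14.53 p [430.7 359.  147.5] open 85.3 F [ 1.  -1.1  0.3]
   [4.8, -0.7, 106.0] [0.003, 0.005, 0.003]
```

```bash
python3 -m pendant '[[-1,[4,0,30],[0,0,0]],[-1,[4,0,60],[0,0,0]],[-1,[4,0,70],[0,0,0]],[-1,[4,0,70],[0,0,0]],[-1,[4,0,70],[0,0,0]]]' 40
python3 - <<'E'
from h import *
go(([435,358.5,41.5],-.2,0))
cv2.imwrite("pics/side10.png",camera("side")[:,:,::-1])
cv2.imwrite("pics/top10.png",camera("top")[:,:,::-1])
crop("pics/side10.png",230,240,350,350,6,"pics/i1.png")
crop("pics/top10.png",180,200,300,300,6,"pics/i2.png")
E
```

```text
clock: 14.95
position: [436.0, 356.9, 79.6]
tool_rot: [0.995, -0.101, -0.002, 0.001]
contact_force: [-0.1, 0.0, 0.5]
opening: 85.5
t 14.95 p [436.  356.9  79.6] open 85.5 F [-0.1  0.   0.5]
   [-1.1, -1.4, 38.1] [0.001, 0.003, -0.001]
```

View pics/i1.png

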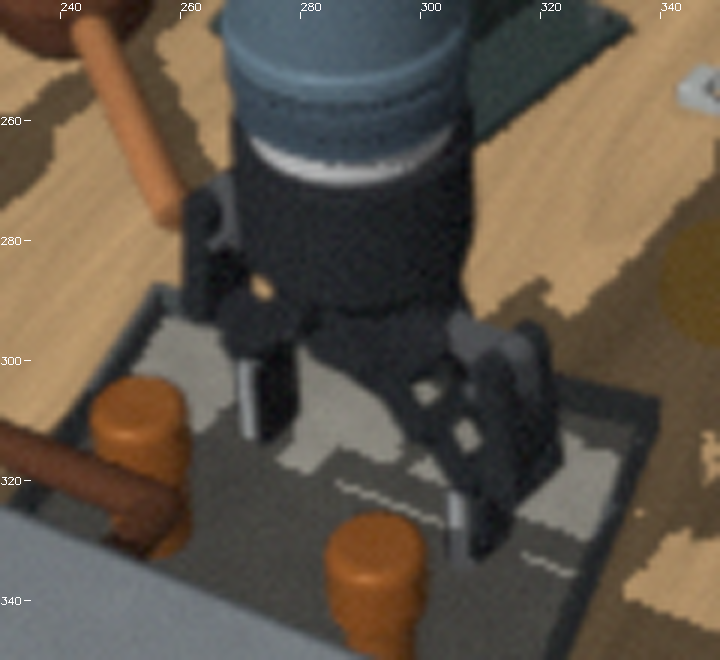

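```bash
python3 -m pendant '[[-1,[-1,-1.5,15],[0,0,0]],[-1,[-1,-1.5,30],[0,0,0]],[-1,[-1,-1.5,38],[0,0,0]],[-1,[-1,-1.5,38],[0,0,0]],[0,[-1,-1.5,38],[0,0,0]],[1,[-1,-1.5,38],[0,0,0]],[1,[-1,-1.5,38],[0,0,0]],[1,[-1,-1.5,38],[0,0,0]],[1,[-1,-1.5,38],[0,0,0]],[1,[-1,-1.5,38],[0,0,0]]]' 40
python3 - <<'E'
from h import *
go(([435,358.5,41.5],-.2,0),([435,358.5,205],-.2,0))
E
```

```text
clock: 15.88
position: [435.8, 360.5, 42.7]
tool_rot: [0.995, -0.1, -0.001, -0.001]
contact_force: [-1.6, 0.9, 6.1]
opening: 35.4
t 15.88 p [435.8 360.5  42.7] open 35.4 F [-1.6  0.9  6.1]
   [-0.4, 2.2, 1.2] [-0.002, 0.001, 0.0]
   [-0.6, 1.9, -162.3] [-0.002, 0.001, 0.0]
```

```bash
python3 -m pendant '[[1,[0,1,-10],[0,0,0]],[1,[0,1,-35],[0,0,0]],[1,[0,1,-70],[0,0,0]],[1,[0,1,-105],[0,0,0]],[1,[0,1,-140],[0,0,0]],[1,[0,1,-165],[0,0,0]],[1,[0,1,-165],[0,0,0]],[1,[0,1,-165],[0,0,0]]]' 40
python3 - <<'E'
from h import *
P=plate((613.5,9,-.2),[(75,1.8,60)])
go((P[0],-.2,.611))
E
```

```text
clock: 16.55
position: [436.8, 359.5, 208.8]
tool_rot: [0.995, -0.1, 0.001, -0.001]
contact_force: [0.2, -0.4, -2.8]
opening: 35.6
t 16.55 p [436.8 359.5 208.8] open 35.6 F [ 0.2 -0.4 -2.8]
   [269.8, 306.7, 31.1] [-0.003, 0.61, -0.001]
```

```bash
python3 -m pendant '[[1,[20,22,0],[0,0.06,0]],[1,[45,50,4],[0,0.13,0]],[1,[75,85,8],[0,0.2,0]],[1,[105,119,12],[0,0.28,0]],[1,[135,153,16],[0,0.35,0]],[1,[165,188,20],[0,0.42,0]],[1,[195,222,24],[0,0.49,0]],[1,[225,256,27],[0,0.55,0]],[1,[250,284,30],[0,0.6,0]],[1,[265,301,31],[0,0.61,0]],[1,[270,307,31],[0,0.61,0]],[1,[270,307,31],[0,0.61,0]],[1,[270,307,31],[0,0.61,0]]]' 40
python3 - <<'E'
from h import *
P=plate((613.5,9,-.2),[(75,1.8,60),(75,1.8,8)])
go((P[0],-.2,.611),(P[1],-.2,.611))
E
```

```text
clock: 17.63
position: [637.6, 4.1, 172.9]
tool_rot: [0.95, -0.096, 0.296, 0.03]
contact_force: [-0.3, 0.5, -1.9]
opening: 35.7
t 17.63 p [637.6   4.1 172.9] open 35.7 F [-0.3  0.5 -1.9]
   [4.5, -1.8, -2.1] [0.001, 0.007, -0.001]
   [4.8, -1.9, 49.9] [0.001, 0.007, -0.001]
```

```bash
python3 -m pendant '[[1,[3,-1,10],[0.001,0.007,0]],[1,[5,-2,25],[0.001,0.007,0]],[1,[5,-2,40],[0.001,0.007,0]],[1,[5,-2,50],[0.001,0.007,0]],[1,[5,-2,50],[0.001,0.007,0]],[1,[5,-2,50],[0.001,0.007,0]]]' 40
python3 - <<'E'
from h import *
pl=(613.5,9,-.2)
P=plate(pl,[(75,1.8,8),(48,1.8,8)])
go((P[0],-.2,.611),(P[1],-.2,.611))
cv2.imwrite("pics/side11.png",camera("side")[:,:,::-1])
ov("side","pics/side11.png",(255,160,355,260),7,"pics/j1.png",pl,uz=-.5,dy=1.8,d=25)
E
```

```text
clock: 18.13
position: [670.4, 1.0, 135.6]
tool_rot: [0.949, -0.094, 0.3, 0.029]
contact_force: [-0.5, 0.6, -1.2]
opening: 35.3
t 18.13 p [670.4   1.  135.6] open 35.3 F [-0.5  0.6 -1.2]
   [-1.0, 1.7, 0.6] [-0.002, -0.001, 0.001]
   [-28.0, 1.7, 0.5] [-0.002, -0.001, 0.001]
```

View pics/j1.png

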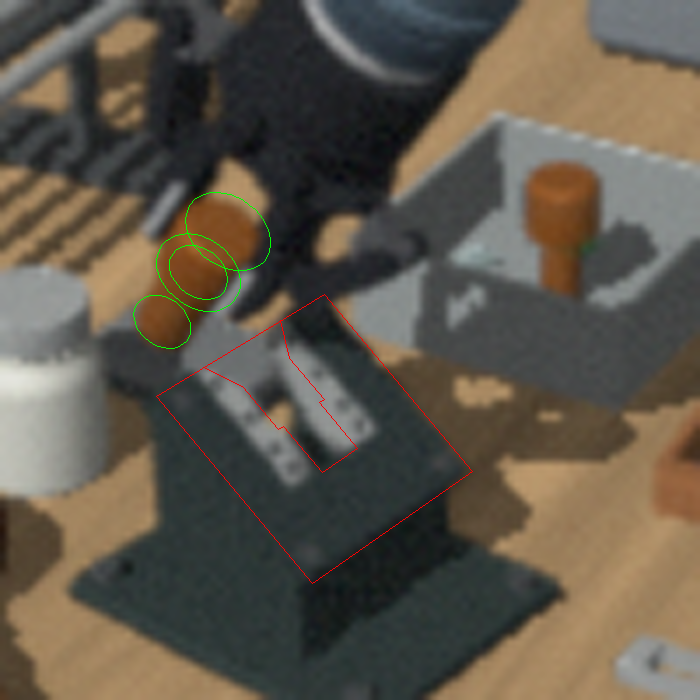

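```bash
python3 -m pendant '[[1,[-4,1,0],[0,0,0]],[1,[-9,1.5,0],[0,0,0]],[1,[-14,1.5,0],[0,0,0]],[1,[-19,1.5,0],[0,0,0]],[1,[-24,1.5,0],[0,0,0]],[1,[-27,1.5,0],[0,0,0]],[1,[-30,1.5,0],[0,0,0]],[1,[-33,1.5,0],[0,0,0]],[1,[-33,1.5,0],[0,0,0]]]' 40
python3 - <<'E'
from h import *
P=plate((613.5,9,-.2),[(42,1.8,8)])
go((P[0],-.2,.611))
E
```

```text
clock: 18.93
position: [644.0, 3.9, 117.3]
tool_rot: [0.949, -0.095, 0.301, 0.03]
contact_force: [-0.3, 0.6, -1.4]
opening: 35.7
t 18.93 p [644.    3.9 117.3] open 35.7 F [-0.3  0.6 -1.4]
   [-1.9, -0.7, 0.7] [-0.001, -0.003, 0.0]
```

```bash
python3 -m pendant '[[1,[-2,-0.5,0],[0,0,0]],[1,[-4,-0.5,0],[0,0,0]],[1,[-6,-0.5,0],[0,0,0]],[1,[-8,-0.5,0],[0,0,0]],[1,[-10,-0.5,0],[0,0,0]],[1,[-10,-0.5,0],[0,0,0]]]' 40
python3 - <<'E'
from h import *
P=plate((613.5,9,-.2),[(34,1.8,8)])
go((P[0],-.2,.611))
E
```

```text
clock: 19.43
position: [636.3, 6.0, 111.6]
tool_rot: [0.949, -0.095, 0.301, 0.03]
contact_force: [-0.3, 0.2, -1.7]
opening: 35.1
t 19.43 p [636.3   6.  111.6] open 35.1 F [-0.3  0.2 -1.7]
   [-0.1, -0.2, 0.6] [-0.001, -0.003, 0.0]
```

```bash
python3 -m pendant '[[1,[-2,0,0],[0,0,0]],[1,[-4,0,0],[0,0,0]],[1,[-6,0,0],[0,0,0]],[1,[-8,0,0],[0,0,0]],[1,[-8,0,0],[0,0,0]]]' 40
python3 - <<'E'
from h import *
P=plate((613.5,9,-.2),[(26,1.8,8)])
go((P[0],-.2,.611))
E
```

```text
clock: 19.85
position: [629.8, 7.3, 107.0]
tool_rot: [0.949, -0.095, 0.301, 0.03]
contact_force: [0.2, -0.3, -0.7]
opening: 35.2
t 19.85 p [629.8   7.3 107. ] open 35.2 F [ 0.2 -0.3 -0.7]
   [-0.0, -0.2, 0.6] [-0.001, -0.003, 0.0]
```

```bash
python3 -m pendant '[[1,[-2,0,0],[0,0,0]],[1,[-4,0,0],[0,0,0]],[1,[-6,0,0],[0,0,0]],[1,[-8,0,0],[0,0,0]],[1,[-9.5,0,0],[0,0,0]],[1,[-9.5,0,0],[0,0,0]]]' 40
python3 - <<'E'
from h import *
P=plate((613.5,9,-.2),[(14,1.8,8)])
go((P[0],-.2,.611))
E
```

```text
clock: 20.35
position: [622.4, 8.8, 101.6]
tool_rot: [0.948, -0.095, 0.301, 0.03]
contact_force: [-0.0, 0.8, -1.3]
opening: 35.6
t 20.35 p [622.4   8.8 101.6] open 35.6 F [-0.   0.8 -1.3]
   [-2.7, -0.2, 0.6] [-0.001, -0.003, 0.0]
```

```bash
python3 -m pendant '[[1,[-1,0,0],[0,0,0]],[1,[-2,0,0],[0,0,0]],[1,[-3,0,0],[0,0,0]],[1,[-4,0,0],[0,0,0]],[1,[-5,0,0],[0,0,0]],[1,[-5,0,0],[0,0,0]]]' 40
python3 - <<'E'
from h import *
P=plate((613.5,9,-.2),[(14,1.8,8)])
go((P[0],-.2,.611))
E
```

```text
clock: 20.85
position: [620.6, 9.6, 100.7]
tool_rot: [0.948, -0.095, 0.303, 0.029]
contact_force: [4.0, 0.3, 0.3]
opening: 35.6
t 20.85 p [620.6   9.6 100.7] open 35.6 F [4.  0.3 0.3]
   [-0.6, 0.2, 0.9] [-0.002, -0.007, -0.0]
```

```bash
python3 -m pendant '[[1,[-1,0,0],[0,0,0]],[1,[-2,0,0],[0,0,0]],[1,[-2,0,0],[0,0,0]],[1,[-2,0,0],[0,0,0]]]' 40
python3 - <<'E'
from h import *
P=plate((613.5,9,-.2),[(14,1.8,8)])
go((P[0],-.2,.611))
cv2.imwrite("pics/side12.png",camera("side")[:,:,::-1])
ov("side","pics/side12.png",(255,160,355,260),7,"pics/j2.png",None,uz=-.5,dy=1.8,d=25)
E
```

```text
clock: 21.18
position: [620.2, 9.6, 100.6]
tool_rot: [0.947, -0.095, 0.304, 0.03]
contact_force: [5.8, 0.4, 0.6]
opening: 35.2
t 21.18 p [620.2   9.6 100.6] open 35.2 F [5.8 0.4 0.6]
   [-0.2, 0.2, 1.0] [-0.002, -0.01, -0.001]
```

View pics/j2.png

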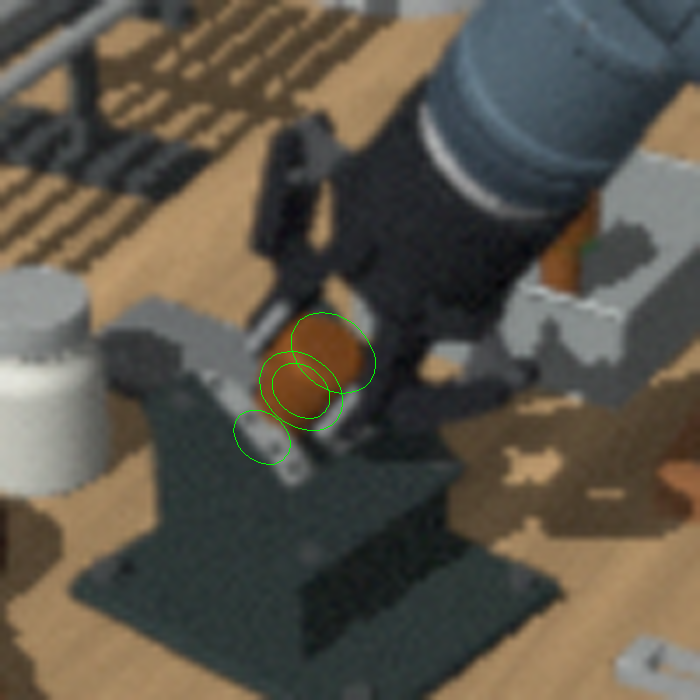

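```bash
python3 -m pendant '[[1,[3,0,0],[0,0,0]],[1,[5,0,-5],[0,0,0]],[1,[5,0,-20],[0,0,0]],[1,[5,0,-40],[0,0,0]],[1,[5,0,-65],[0,0,0]],[1,[5,0,-85],[0,0,0]],[1,[5,0,-85],[0,0,0]],[1,[5,0,-85],[0,0,0]]]' 40
python3 - <<'E'
from h import *
go(([445,-181,140],-.2,0))
E
```

```text
clock: 21.9
position: [572.4, 18.7, 170.3]
tool_rot: [0.948, -0.095, 0.301, 0.03]
contact_force: [-0.1, 0.3, -0.9]
opening: 35.4
t 21.9 p [572.4  18.7 170.3] open 35.4 F [-0.1  0.3 -0.9]
   [-87.1, 221.0, -24.5] [-0.001, -0.615, 0.0]
```

```bash
python3 -m pendant '[[1,[-10,22,-6],[0,-0.06,0]],[1,[-22,50,-15],[0,-0.14,0]],[1,[-34,80,-25],[0,-0.24,0]],[1,[-46,110,-30],[0,-0.34,0]],[1,[-58,140,-32],[0,-0.42,0]],[1,[-70,170,-30],[0,-0.5,0]],[1,[-80,200,-27],[0,-0.58,0]],[1,[-87,217,-25],[0,-0.615,0]],[1,[-87,221,-25],[0,-0.615,0]],[1,[-87,221,-25],[0,-0.615,0]],[1,[-87,221,-25],[0,-0.615,0]],[1,[-87,221,-25],[0,-0.615,0]]]' 40
python3 - <<'E'
from h import *
go(([445,-181,60],-.2,0))
E
```

```text
clock: 22.9
position: [445.5, -179.8, 140.1]
tool_rot: [0.995, -0.099, 0.0, -0.001]
contact_force: [-0.4, -0.2, -1.2]
opening: 35.3
t 22.9 p [ 445.5 -179.8  140.1] open 35.3 F [-0.4 -0.2 -1.2]
   [-0.2, 1.4, 80.1] [-0.001, 0.0, 0.002]
```

```bash
python3 -m pendant '[[1,[0,1,15],[0,0,0]],[1,[0,1,45],[0,0,0]],[1,[0,1,75],[0,0,0]],[1,[0,1,87],[0,0,0]],[1,[0,1,91],[0,0,0]],[1,[0,1,91],[0,0,0]],[1,[0,1,91],[0,0,0]]]' 40
python3 - <<'E'
from h import *
go(([445,-181,43.7],-.2,0))
E
```

```text
clock: 23.48
position: [446.2, -181.5, 50.4]
tool_rot: [0.995, -0.099, 0.001, -0.0]
contact_force: [0.8, 0.1, -1.3]
opening: 35.2
t 23.48 p [ 446.2 -181.5   50.4] open 35.2 F [ 0.8  0.1 -1.3]
   [-1.3, -0.2, 6.7] [-0.001, -0.002, 0.002]
```

```bash
python3 -m pendant '[[1,[0,0,3],[0,0,0]],[1,[0,0,5],[0,0,0]],[1,[0,0,6],[0,0,0]],[1,[0,0,7],[0,0,0]],[1,[0,0,7],[0,0,0]]]' 40
python3 - <<'E'
from h import *
go(([445,-181,43.7],-.2,0))
E
```

```text
clock: 23.9
position: [446.3, -182.4, 43.7]
tool_rot: [0.995, -0.1, 0.001, 0.0]
contact_force: [-2.9, 0.2, 7.4]
opening: 35.3
t 23.9 p [ 446.3 -182.4   43.7] open 35.3 F [-2.9  0.2  7.4]
   [-1.5, -1.1, -0.0] [-0.0, -0.002, 0.0]
```

Contact as expected, so I'll release and rise.

```bash
python3 -m pendant '[[0.1,[0,0,0],[0,0,0]],[-0.2,[0,0,0],[0,0,0]],[-0.2,[0,0,0],[0,0,0]],[-0.2,[0,0,0],[0,0,0]],[-0.2,[0,0,-15],[0,0,0]],[-0.2,[0,0,-50],[0,0,0]],[-1,[0,0,-90],[0,0,0]],[-1,[0,0,-130],[0,0,0]],[-1,[0,0,-170],[0,0,0]],[-1,[0,0,-180],[0,0,0]]]' 40
python3 - <<'E'
from h import *
cv2.imwrite("pics/side13.png",camera("side")[:,:,::-1])
crop("pics/side13.png",290,130,420,240,6,"pics/k1.png")
go(([500,0,230],-.2,0),([543,341,150],-.2,0))
E
```

```text
clock: 24.73
position: [448.2, -183.5, 228.9]
tool_rot: [0.995, -0.1, 0.005, 0.002]
contact_force: [1.1, 0.7, -0.6]
opening: 85.4
t 24.78 p [ 448.5 -183.7  228.4] open 85.7 F [ 0.1 -0.   1.2]
   [14.1, -190.3, -1.9] [0.002, -0.01, 0.001]
   [-12.1, -533.2, 77.1] [0.002, -0.01, 0.001]
```

View pics/k1.png

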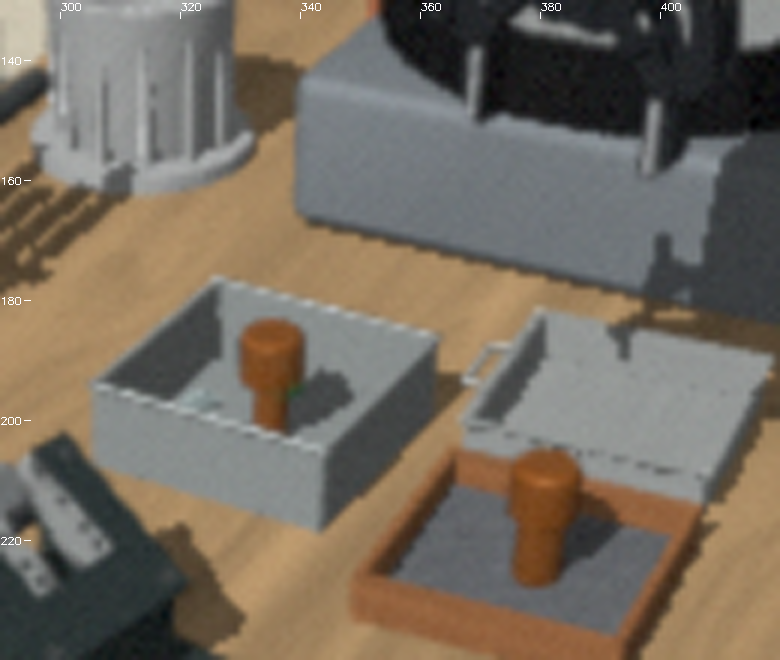

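```bash
python3 -m pendant '[[-1,[5,-40,0],[0,-0.005,0]],[-1,[14,-190,-2],[0,-0.01,0]],[-1,[14,-190,-2],[0,-0.01,0]],[-1,[14,-190,-2],[0,-0.01,0]],[-1,[0,-533,20],[0,-0.01,0]],[-1,[-12,-533,40],[0,-0.01,0]],[-1,[-12,-533,77],[0,-0.01,0]],[-1,[-12,-533,77],[0,-0.01,0]],[-1,[-12,-533,77],[0,-0.01,0]],[-1,[-12,-533,77],[0,-0.01,0]],[-1,[-12,-533,77],[0,-0.01,0]],[-1,[-12,-533,77],[0,-0.01,0]],[-1,[-12,-533,77],[0,-0.01,0]],[-1,[-12,-533,77],[0,-0.01,0]],[-1,[-12,-533,77],[0,-0.01,0]],[-1,[-12,-533,77],[0,-0.01,0]],[-1,[-12,-533,77],[0,-0.01,0]]]' 40
python3 - <<'E'
from h import *
go(([543.5,341.5,80],-.2,0))
E
```

```text
clock: 26.2
position: [539.2, 341.5, 145.7]
tool_rot: [0.995, -0.1, -0.005, -0.001]
contact_force: [0.4, -0.1, -0.4]
opening: 85.5
t 26.2 p [539.2 341.5 145.7] open 85.5 F [ 0.4 -0.1 -0.4]
   [4.8, -0.9, 65.7] [0.0, 0.01, -0.001]
```

```bash
python3 -m pendant '[[-1,[3,0,30],[0,0.005,0]],[-1,[4,0,55],[0,0.008,0]],[-1,[4,0,66],[0,0.008,0]],[-1,[4,0,66],[0,0.008,0]],[-1,[4,0,66],[0,0.008,0]]]' 40
python3 - <<'E'
from h import *
go(([543.5,341.5,41.5],-.2,0))
cv2.imwrite("pics/side14.png",camera("side")[:,:,::-1])
crop("pics/side14.png",230,240,350,350,6,"pics/l1.png")
E
```

```text
clock: 26.62
position: [542.4, 341.0, 80.2]
tool_rot: [0.995, -0.1, -0.001, -0.0]
contact_force: [0.0, 0.8, 0.1]
opening: 85.3
t 26.62 p [542.4 341.   80.2] open 85.3 F [0.  0.8 0.1]
   [1.1, -0.7, 38.7] [-0.0, 0.003, -0.001]
```

View pics/l1.png

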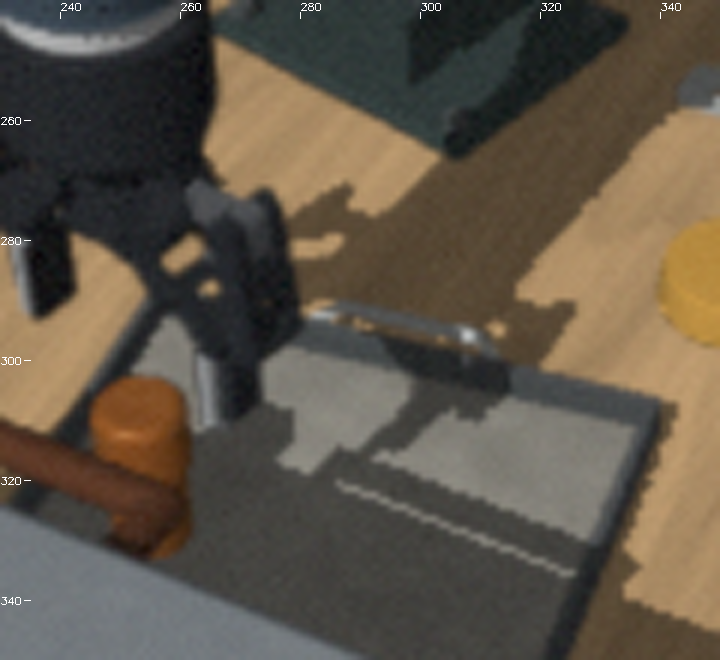

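```bash
python3 -m pendant '[[-1,[1,0,15],[0,0,0]],[-1,[1,0,30],[0,0,0]],[-1,[1,0,38],[0,0,0]],[-1,[1,0,38],[0,0,0]],[0,[1,0,38],[0,0,0]],[1,[1,0,38],[0,0,0]],[1,[1,0,38],[0,0,0]],[1,[1,0,38],[0,0,0]],[1,[1,0,38],[0,0,0]],[1,[1,0,38],[0,0,0]]]' 40
python3 - <<'E'
from h import *
go(([543.5,341.5,41.5],-.2,0))
E
python3 -m pendant '[[1,[0,0,-10],[0,0,0]],[1,[0,0,-35],[0,0,0]],[1,[0,0,-70],[0,0,0]],[1,[0,0,-105],[0,0,0]],[1,[0,0,-140],[0,0,0]],[1,[0,0,-165],[0,0,0]],[1,[0,0,-165],[0,0,0]],[1,[0,0,-165],[0,0,0]]]' 40
python3 - <<'E'
from h import *
P=plate((613.5,9,-.2),[(75,1.0,60)])
go((P[0],-.2,.611))
cv2.imwrite("pics/side15.png",camera("side")[:,:,::-1])
ov("side","pics/side15.png",(200,150,320,340),4,"pics/l2.png",None,uz=-.3,dy=1,d=28)
E
```

```text
clock: 27.5
position: [544.2, 342.5, 42.9]
tool_rot: [0.995, -0.1, -0.0, -0.001]
contact_force: [0.6, 0.6, 5.4]
opening: 35.0
t 27.5 p [544.2 342.5  42.9] open 35.0 F [0.6 0.6 5.4]
   [-0.5, 1.1, 1.4] [-0.002, 0.001, 0.001]
clock: 28.17
position: [545.0, 342.4, 208.9]
tool_rot: [0.995, -0.1, 0.001, -0.002]
contact_force: [-0.1, 0.5, -2.0]
opening: 35.0
t 28.17 p [545.  342.4 208.9] open 35.0 F [-0.1  0.5 -2. ]
   [160.2, 312.4, 30.9] [-0.003, 0.61, -0.0]
```

View pics/l2.png

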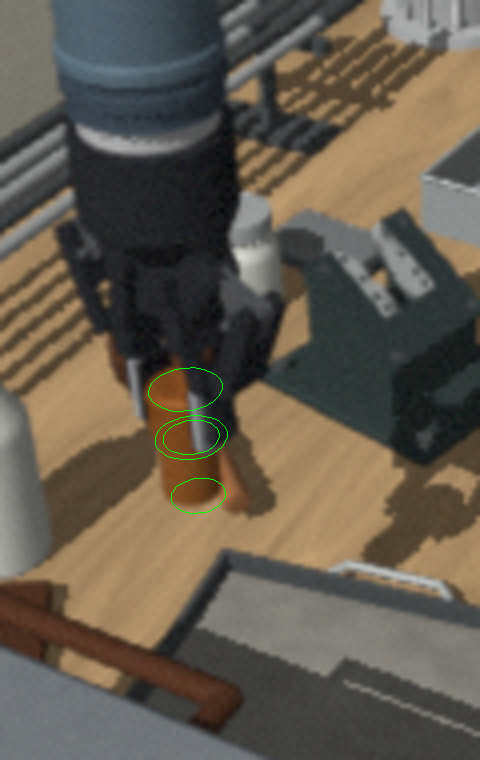

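Gripped. Next to the hover point over the gauge mouth.

```bash
python3 -m pendant '[[1,[12,22,0],[0,0.06,0]],[1,[27,52,4],[0,0.13,0]],[1,[45,88,8],[0,0.21,0]],[1,[63,123,12],[0,0.28,0]],[1,[81,158,16],[0,0.35,0]],[1,[99,193,20],[0,0.42,0]],[1,[117,228,24],[0,0.49,0]],[1,[135,263,27],[0,0.55,0]],[1,[150,292,30],[0,0.6,0]],[1,[158,308,31],[0,0.61,0]],[1,[160,312,31],[0,0.61,0]],[1,[160,312,31],[0,0.61,0]],[1,[160,312,31],[0,0.61,0]],[1,[160,312,31],[0,0.61,0]]]' 40
python3 - <<'E'
from h import *
P=plate((613.5,9,-.2),[(75,1.2,60),(75,1.2,8)])
go((P[0],-.2,.611),(P[1],-.2,.611))
E
```

```text
clock: 29.38
position: [638.6, 5.6, 174.7]
tool_rot: [0.95, -0.094, 0.297, 0.029]
contact_force: [-0.3, -0.0, -1.1]
opening: 35.1
t 29.38 p [638.6   5.6 174.7] open 35.1 F [-0.3 -0.  -1.1]
   [2.8, 0.4, -1.0] [-0.002, 0.004, 0.001]
   [3.0, 0.6, 51.0] [-0.002, 0.004, 0.001]
```

```bash
python3 -m pendant '[[1,[3,0.5,10],[0,0.004,0]],[1,[4,0.5,25],[0,0.004,0]],[1,[4,0.5,40],[0,0.004,0]],[1,[4,0.5,51],[0,0.004,0]],[1,[4,0.5,51],[0,0.004,0]],[1,[4,0.5,51],[0,0.004,0]]]' 40
python3 - <<'E'
from h import *
pl=(613.5,9,-.2)
P=plate(pl,[(75,1.2,8),(48,1.2,8)])
go((P[0],-.2,.611),(P[1],-.2,.611))
cv2.imwrite("pics/side16.png",camera("side")[:,:,::-1])
ov("side","pics/side16.png",(255,160,355,260),7,"pics/m1.png",pl,uz=-.5,dy=1.2,d=30)
E
```

```text
clock: 29.88
position: [670.2, -1.9, 134.4]
tool_rot: [0.949, -0.095, 0.299, 0.029]
contact_force: [-0.2, 0.1, -0.7]
opening: 34.5
t 29.88 p [670.2  -1.9 134.4] open 34.5 F [-0.2  0.1 -0.7]
   [-0.6, -0.6, -0.6] [-0.001, 0.001, 0.001]
   [-27.6, -0.6, -0.6] [-0.001, 0.001, 0.001]
```

View pics/m1.png

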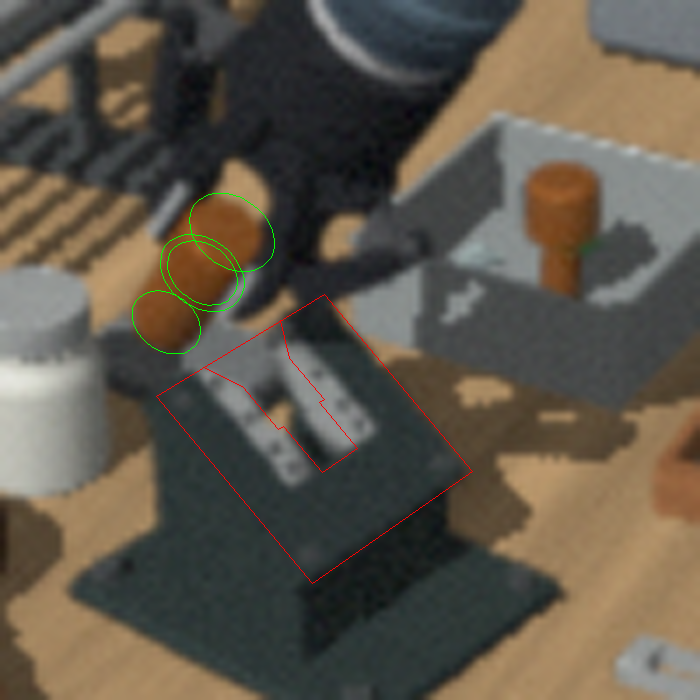

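```bash
python3 -m pendant '[[1,[-4,0,-0.5],[0,0,0]],[1,[-9,-0.5,-0.5],[0,0,0]],[1,[-14,-0.5,-0.5],[0,0,0]],[1,[-19,-0.5,-0.5],[0,0,0]],[1,[-24,-0.5,-0.5],[0,0,0]],[1,[-27,-0.5,-0.5],[0,0,0]],[1,[-27,-0.5,-0.5],[0,0,0]]]' 40
python3 - <<'E'
from h import *
P=plate((613.5,9,-.2),[(48,1.2,8)])
go((P[0],-.2,.611))
E
python3 -m pendant '[[1,[-2,0,0],[0,0,0]],[1,[-4,0,0],[0,0,0]],[1,[-6,0,0],[0,0,0]],[1,[-8,0,0],[0,0,0]],[1,[-8,0,0],[0,0,0]]]' 40
python3 - <<'E'
from h import *
P=plate((613.5,9,-.2),[(40,1.2,8)])
go((P[0],-.2,.611))
E
```

```text
clock: 30.52
position: [647.2, 2.7, 119.5]
tool_rot: [0.949, -0.095, 0.299, 0.03]
contact_force: [-0.4, 0.3, -1.1]
opening: 34.9
t 30.52 p [647.2   2.7 119.5] open 34.9 F [-0.4  0.3 -1.1]
   [0.2, -0.7, 0.6] [-0.001, 0.001, 0.0]
clock: 30.93
position: [641.7, 3.9, 115.5]
tool_rot: [0.949, -0.095, 0.299, 0.03]
contact_force: [-0.8, 0.2, -1.2]
opening: 34.7
t 30.93 p [641.7   3.9 115.5] open 34.7 F [-0.8  0.2 -1.2]
   [-1.0, -0.6, 0.5] [-0.001, -0.0, 0.0]
```

```bash
python3 -m pendant '[[1,[-1,-0.4,0],[0,0,0]],[1,[-2,-0.4,0],[0,0,0]],[1,[-3,-0.4,0],[0,0,0]],[1,[-4,-0.4,0],[0,0,0]],[1,[-5,-0.4,0],[0,0,0]],[1,[-5.5,-0.4,0],[0,0,0]],[1,[-5.5,-0.4,0],[0,0,0]]]' 40
python3 - <<'E'
from h import *
P=plate((613.5,9,-.2),[(36,1.2,8)])
go((P[0],-.2,.611))
E
```

```text
clock: 31.52
position: [639.1, 5.3, 113.9]
tool_rot: [0.948, -0.095, 0.301, 0.029]
contact_force: [2.6, 0.3, 0.4]
opening: 35.0
t 31.52 p [639.1   5.3 113.9] open 35.0 F [2.6 0.3 0.4]
   [-1.7, 0.2, 0.9] [-0.002, -0.003, -0.0]
```

```bash
python3 -m pendant '[[1,[-1,0,0],[0,0,0]],[1,[-2,0,0],[0,0,0]],[1,[-3,0,0],[0,0,0]],[1,[-3,0,0],[0,0,0]],[1,[-3,0,0],[0,0,0]]]' 40
python3 - <<'E'
from h import *
P=plate((613.5,9,-.2),[(36,1.2,8)])
go((P[0],-.2,.611))
cv2.imwrite("pics/side17.png",camera("side")[:,:,::-1])
ov("side","pics/side17.png",(255,160,355,260),7,"pics/m2.png",None,uz=-.5,dy=1.2,d=30)
E
```

```text
clock: 31.93
position: [637.7, 6.1, 113.1]
tool_rot: [0.948, -0.095, 0.302, 0.029]
contact_force: [4.8, 2.2, 1.6]
opening: 34.9
t 31.93 p [637.7   6.1 113.1] open 34.9 F [4.8 2.2 1.6]
   [0.0, 0.8, 1.1] [-0.003, -0.005, -0.0]
```

View pics/m2.png

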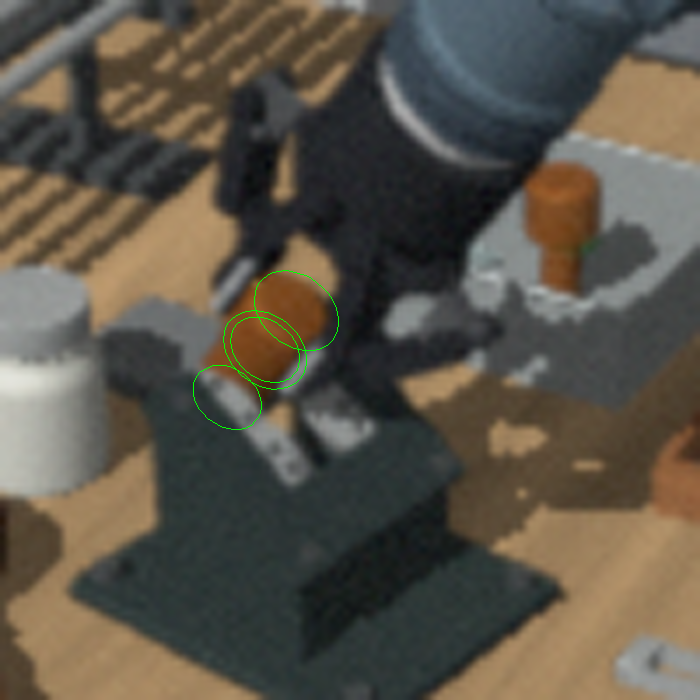

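```bash
python3 -m pendant '[[1,[0,-0.8,0],[0,0,0]],[1,[-1,-0.8,0],[0,0,0]],[1,[-2,-0.8,0],[0,0,0]],[1,[-2,-0.8,0],[0,0,0]],[1,[-2,-0.8,0],[0,0,0]]]' 40
python3 - <<'E'
from h import *
P=plate((613.5,9,-.2),[(36,1.2,8)])
go((P[0],-.2,.611))
E
```

```text
clock: 32.4
position: [636.9, 6.7, 112.4]
tool_rot: [0.948, -0.095, 0.303, 0.029]
contact_force: [6.6, 1.1, 0.9]
opening: 35.3
t 32.4 p [636.9   6.7 112.4] open 35.3 F [6.6 1.1 0.9]
   [1.1, 1.2, 1.1] [-0.002, -0.007, -0.0]
```

```bash
python3 -m pendant '[[1,[-1,-0.3,0],[0,0,0]],[1,[-2,-0.3,0],[0,0,0]],[1,[-2,-0.3,0],[0,0,0]],[1,[-2,-0.3,0],[0,0,0]],[1,[-2,-0.3,0],[0,0,0]]]' 40
python3 - <<'E'
from h import *
P=plate((613.5,9,-.2),[(36,1.2,8)])
go((P[0],-.2,.611))
cv2.imwrite("pics/side18.png",camera("side")[:,:,::-1])
ov("side","pics/side18.png",(255,160,355,260),7,"pics/m3.png",None,uz=-.5,dy=1.2,d=30)
E
```

```text
clock: 32.82
position: [636.6, 6.8, 112.4]
tool_rot: [0.947, -0.095, 0.304, 0.03]
contact_force: [9.0, 0.5, 1.3]
opening: 35.2
t 32.82 p [636.6   6.8 112.4] open 35.2 F [9.  0.5 1.3]
   [1.3, 1.3, 1.2] [-0.002, -0.009, -0.001]
```

View pics/m3.png

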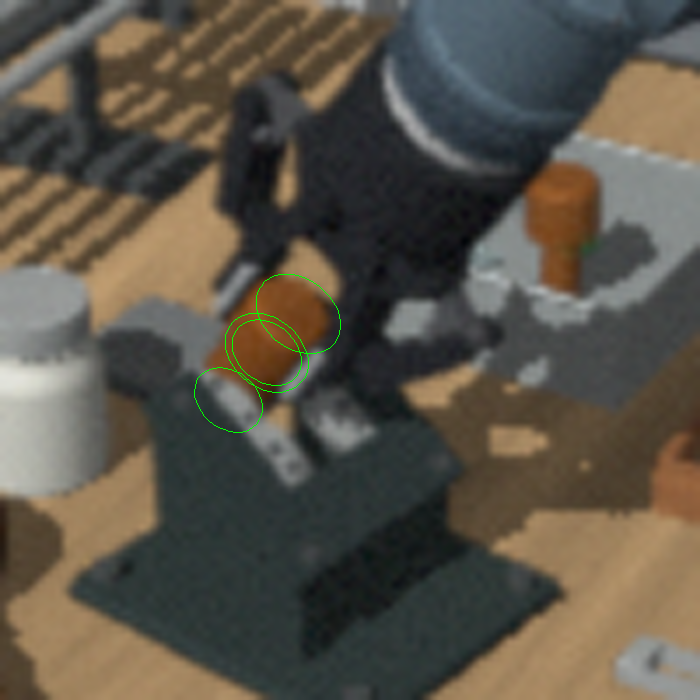

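```bash
python3 -m pendant '[[1,[4,0.5,0],[0,0,0]],[1,[7,0.5,-5],[0,0,0]],[1,[8,0.5,-20],[0,0,0]],[1,[8,0.5,-40],[0,0,0]],[1,[8,0.5,-65],[0,0,0]],[1,[8,0.5,-80],[0,0,0]],[1,[8,0.5,-80],[0,0,0]],[1,[8,0.5,-80],[0,0,0]]]' 40
python3 - <<'E'
from h import *
go(([540,-160,200],-.2,.3),([455,-342,140],-.2,0))
E
```

```text
clock: 33.53
position: [592.4, 14.3, 177.8]
tool_rot: [0.949, -0.095, 0.299, 0.03]
contact_force: [0.5, -0.6, -0.8]
opening: 34.7
t 33.53 p [592.4  14.3 177.8] open 34.7 F [ 0.5 -0.6 -0.8]
   [-1.0, 181.2, -27.7] [-0.0, -0.31, 0.0]
   [-74.0, 376.5, -5.6] [-0.0, -0.61, 0.0]
```

```bash
python3 -m pendant '[[1,[0,20,-6],[0,-0.04,0]],[1,[0,45,-14],[0,-0.09,0]],[1,[0,78,-22],[0,-0.15,0]],[1,[0,112,-28],[0,-0.21,0]],[1,[0,147,-30],[0,-0.26,0]],[1,[-5,182,-28],[0,-0.31,0]],[1,[-18,217,-26],[0,-0.36,0]],[1,[-31,252,-22],[0,-0.41,0]],[1,[-44,287,-18],[0,-0.46,0]],[1,[-56,320,-14],[0,-0.52,0]],[1,[-66,350,-9],[0,-0.57,0]],[1,[-72,368,-6],[0,-0.6,0]],[1,[-74,376,-6],[0,-0.61,0]],[1,[-74,376,-6],[0,-0.61,0]],[1,[-74,376,-6],[0,-0.61,0]],[1,[-74,376,-6],[0,-0.61,0]]]' 40
python3 - <<'E'
from h import *
go(([455,-342,50],-.2,0))
cv2.imwrite("pics/side19.png",camera("side")[:,:,::-1])
ov("side","pics/side19.png",(300,100,430,230),5,"pics/n1.png",None,uz=-.5,dy=1.2,d=30)
E
```

```text
clock: 34.87
position: [456.6, -340.0, 140.6]
tool_rot: [0.995, -0.099, 0.001, -0.001]
contact_force: [-0.7, 0.1, -0.3]
opening: 34.9
t 34.87 p [ 456.6 -340.   140.6] open 34.9 F [-0.7  0.1 -0.3]
   [-1.3, 2.4, 90.6] [-0.002, -0.002, 0.002]
```

View pics/n1.png

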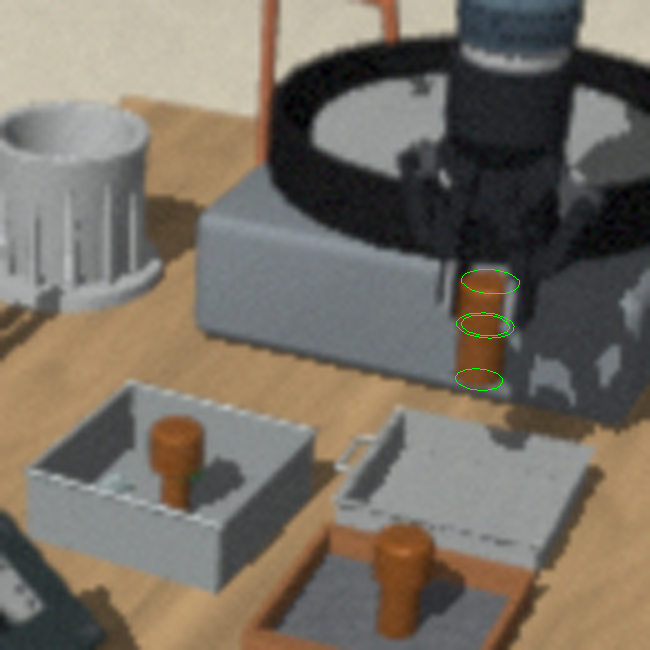

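```bash
python3 -m pendant '[[1,[-1,1.5,15],[0,0,0]],[1,[-1,1.5,45],[0,0,0]],[1,[-1,1.5,75],[0,0,0]],[1,[-1,1.5,90],[0,0,0]],[1,[-1,1.5,94],[0,0,0]],[1,[-1,1.5,94],[0,0,0]],[1,[-1,1.5,94],[0,0,0]]]' 40
python3 - <<'E'
from h import *
go(([455,-342,40.7],-.2,0))
E
```

```text
clock: 35.5
position: [456.3, -342.4, 48.2]
tool_rot: [0.995, -0.099, 0.002, 0.0]
contact_force: [0.3, 0.3, -2.0]
opening: 34.9
t 35.5 p [ 456.3 -342.4   48.2] open 34.9 F [ 0.3  0.3 -2. ]
   [-1.3, -0.1, 7.5] [-0.0, -0.004, 0.002]
```

```bash
python3 -m pendant '[[1,[0,0,3],[0,0,0]],[1,[0,0,5],[0,0,0]],[1,[0,0,6],[0,0,0]],[1,[0,0,7],[0,0,0]],[1,[0,0,7],[0,0,0]]]' 40
python3 - <<'E'
from h import *
go(([455,-342,40.7],-.2,0))
E
```

```text
clock: 35.92
position: [455.9, -343.0, 40.9]
tool_rot: [0.995, -0.1, 0.002, 0.0]
contact_force: [-1.7, 1.0, 3.7]
opening: 35.1
t 35.92 p [ 455.9 -343.    40.9] open 35.1 F [-1.7  1.   3.7]
   [-1.1, -0.8, 0.2] [-0.0, -0.003, 0.001]
```

```bash
python3 -m pendant '[[0.1,[0,0,0],[0,0,0]],[-0.2,[0,0,0],[0,0,0]],[-0.2,[0,0,0],[0,0,0]],[-0.2,[0,0,0],[0,0,0]],[-0.2,[0,0,-15],[0,0,0]],[-0.2,[0,0,-50],[0,0,0]],[-0.2,[0,0,-90],[0,0,0]],[-0.2,[0,0,-130],[0,0,0]],[-0.2,[-60,60,-170],[0,0,0]],[-0.2,[-120,60,-180],[0,0,0]],[-0.2,[-120,60,-180],[0,0,0]],[-0.2,[-120,60,-180],[0,0,0]],[-0.2,[-120,60,-180],[0,0,0]]]' 40
python3 - <<'E'
from h import *
go(([455,-342,40.7],-.2,0))
for n in("side","top"): cv2.imwrite(f"pics/{n}20.png",camera(n)[:,:,::-1])
E
```

```text
clock: 37.0
position: [322.7, -378.8, 221.5]
tool_rot: [0.995, -0.102, 0.001, 0.001]
contact_force: [0.4, -0.2, 0.5]
opening: 50.9
t 37.0 p [ 322.7 -378.8  221.5] open 50.9 F [ 0.4 -0.2  0.5]
   [121.7, -63.1, 181.1] [0.002, -0.003, -0.004]
```

View pics/side20.png

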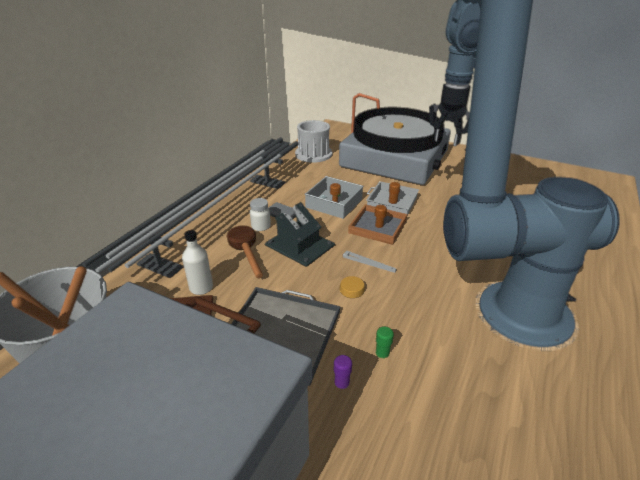

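View pics/top20.png

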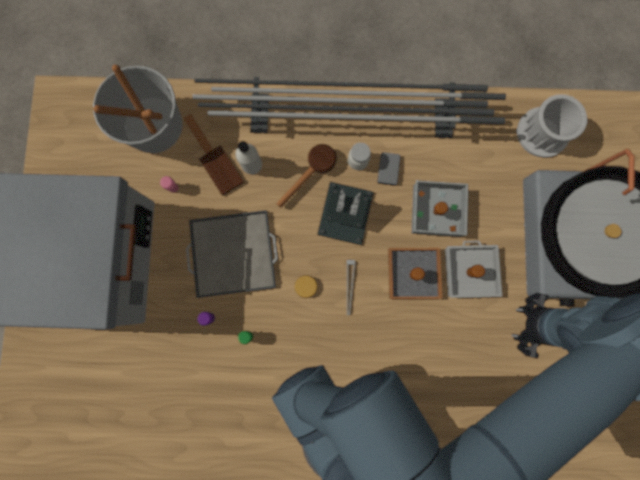

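All three stoppers stand upright in their containers: (441,208) in the cullet box, (417,273) in the wood tray and (477,271) in the pan. The bystanders are where they were, and the gripper is clear with about 0 N on it.

```bash
python3 -m pendant '[[-0.2,[0,0,0],[0,0,0]],[-0.2,[0,0,0],[0,0,0]]]'; python3 -c "
from rig import *
print(finish_job())"
```

```text
clock: 37.27
position: [326.3, -377.2, 218.9]
tool_rot: [0.995, -0.099, 0.001, -0.001]
contact_force: [0.8, -0.5, -0.2]
opening: 51.3
the job is handed in; nothing more can be done
None
```

All three stoppers are gauged and sorted, and the job was handed in at 37 s. Numbers 1 to 3 below are mine; I couldn't tell which is the task's stopper_1, _2 or _3. In the order I took them:

| Order | Start position (x, y) | Gauge result | Placed in |
|---|---|---|---|
| 1 | (447, 275) | Too thin: ran through to plate x = -6 | Cullet box |
| 2 | (435, 358) | Good: passed go, stopped at no-go at x ≈ 14 | Felt-lined wooden tray |
| 3 | (544, 341) | Too thick: stopped above the go gap at x ≈ 35, 9 N push | Grinding pan |

- **Last checks:** the final pictures show each stopper upright near the middle of its container. Bystanders and look-alikes look undisturbed. The gripper is clear and reads about 0 N.
- **Disagreements:** the two cameras differed by about 4–6 mm, so I used mainly the side view, checked against the gripper's position.
- **Corrections at the gauge:** stopper 1 first caught one corner of the no-go gap at about 5 N. I backed it off, moved it about 1.5 mm sideways, and it ran on freely. Stopper 3 touched one side of the funnel first, so I re-centred it before taking its reading.

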